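# Weigh the tin of stones from the blocked stock drawer

## Robot

A 6-joint arm with a two-finger parallel gripper is mounted at the origin on a cart in front of the work surface, level with it; the furniture and walls round the work are solid. World frame = base frame: x ahead of the robot, y to its left, z up, the work surface at z = 0. Lengths are in m, angles in degrees, forces in N, time in s.
With the tool pointing down it reaches from about 0.375 to 0.9 m from the base axis. Payload 3.1 kg.
Tool frame: the origin (TCP) lies at the very end of the fingers, on their centre line; the grasp point (between the pads) lies 19 mm behind it (bot.hold_point_z is the z of the grasp point in the tool frame, in m); z points along the fingers, y is the direction in which the jaws open and shut (so a half turn about z gives the same grasp; the last joint's range is limited). The gripper opens to 87 mm and grips with 3 to 60 N. Pads are 19 mm wide; open, the fingers measure 117 mm over their backs; the gripper's body (75 mm by 190 mm) begins 51 mm behind the grasp point.
Start: joints at [-73.997, 30.224, 82.088, -0, 67.689, -10.227], TCP at [0.276, -0.561, 0.223] pointing down, gripper open.
Joint ranges: [-176.69, 176.69], [-43.24, 126.21], [12.49, 139.97], [-82, 262], [0, 151.66], [-163.58, 163.58]. Speed limits (degrees/s): [159.86, 159.86, 180, 180, 180, 180].

## Interface

Orientations are given as a 3x3 rotation matrix whose columns are the frame's x, y, z axes.
In Python, from rig import bot gives the robot as it stands.
- The arm moves only by the tool servo_tool, never from a script. Its argument "increments" is a list of rows, each a list of 3 entries, a list of its own where there are three numbers: the closure, from 0 (fully open) to 1 (shut), then the shift along the tool's x, y, z in mm, then the turn about the tool's z in degrees. In form: [[claw, [x, y, z], turn], ...]. A call has 1 to 5 rows; each row shifts and turns the commanded pose from where the row before left it, along the tool's axes as they then stand; what a row does not reach is not made up. A row lasts 1/8 s, in which the tool goes at most 62.5 mm and 10.7 degrees, less where a joint would pass 70% of its speed; a pose out of reach is approached as far as the arm can. A call with a gripper value outside its range is refused whole. The fingers move at their own pace and stop on an object; the grip force is fixed at half the most. Time passes only in rows, so rows that do not move let the fingers close. It gives the time, the measured TCP pose, the force and the opening at its end, in the units of the state.
- bot.read_state(): the state, without advancing time (a new reading comes with each control period).
- bot.capture(name): name is "scene" or "top" or "wrist"; returns (picture, depth): 400x640x3 uint8, blue, green, red; 400x640 float32, m along the optical axis (not along the pixel's ray), 0 where there is no reading.
- bot.camera_info(name): a dict with "K" (3x3 intrinsics, pixels), "R" (3x3) and "t" (3): a world point X has camera coordinates R X + t; the wrist camera has in their place "mount" (4x4, takes a point from camera to tool coordinates, whose origin is the TCP and whose axes are the flange's). Camera axes: x right, y down, z forward; pixel columns grow to the right and rows downward; lengths in m; the calibration is good to about 2 mm. A picture is of the moment at which its call begins: read the wrist's pose just before it. camera_info takes no time and is no camera call.
- bot.hand_in(): hands the job in, once; it reports no verdict.
Trained networks look in the newest picture that a camera, given by its name, has taken for a name from the list of things; names that differ only in an ending like _2 or _b are one class to them, and where a whole thing is asked for, a point or a joint stands for the part that bears it (a point fixed in the world has none). Each returns a list of dicts, best first, with "p" (0 to 1); they miss things now and then, are a little off and sometimes report something else, mostly with a low value. They report only what shows in the picture. A call takes as long as a camera call. They do not tell look-alikes from the thing itself.
- bot.find_in(camera, thing): "bbox" ([left, top, right, bottom] in pixels, round what is visible of it).
- bot.trace(camera, thing): "region" (400x640 bool, what is visible of it) and "bbox" ([left, top, right, bottom] in pixels, round what is visible of it).
The state is a dict: "time_s": time; "joint_positions": joint angles; "qvel": joint speeds; "tau": joint torques, N m; "position": TCP position; "tcp_rot": TCP orientation; "force": force on the tool from outside, world axes, zero at the start; "moment": the same for the moment, N m; "opening": opening from 0.0 (shut) to 1.0 (fully open).
Only numpy, scipy, OpenCV 4.12 (cv2) and the standard library are available. Lean on these libraries where they do the work, as an engineer would, in place of code of your own. Each camera call takes 0.05 s, during which the arm holds its last target.

## Task

Weigh the tin of stones that lies beside the puck of beeswax in the little stock drawer with the clear top: first stand the flux jar and the dapping cube, which are in the drawer's way, side by side in the shallow felt-lined tray. Pull the drawer well open, put the small round grey tin upright on the middle of the scale's platform, leave the wax in the drawer and push the drawer fully shut. Then stand the jar and the cube back exactly where they stood; tip nothing over and do not run the drawer against them.

Things in the scene. Friction and masses are not known exactly. Their poses are not given: they have to be found in the camera images.
- flux_jar: Loose round jar of paste flux with a green screw lid, 48 mm in diameter and 52 mm high (lid 46 mm, upper 14 mm), about 0.11 kg, standing on the bench in front of the drawer. Origin: centre of its underside, z up. It can be gripped on the body 30 mm above its underside.
- dapping_block: Loose brass-coloured dapping cube, 40 x 40 x 40 mm, with round hollows, about 0.48 kg, standing on the bench beside the jar. Origin: centre of its underside, z up, x and y square to its sides. Jar and cube stand about 0.21 m in front of the drawer unit's origin, centres about 0.09 m apart; which is left and which right changes.
- tin_grey: The thing wanted: loose small round plain grey metal tin with lid, 35 mm in diameter, 21 mm high, about 0.05 kg, upright in one of the two drawer compartments, seen through the clear top. Origin: centre of its underside, z up. With the drawer open it is gripped along the drawer's x direction (42 mm or more from its centre to the drawer front, about 18 mm of room beside it across).
- beeswax: Loose worn golden-brown puck of beeswax, 45 mm across, 20 mm high, lying flat in the other compartment. It stays in the drawer. Origin: centre of its underside.
- drawer_unit: Fixed low wooden box, 140 mm deep (x), 170 mm wide (y), 56 mm high, with a clear acrylic top and one drawer. Origin: centre of its underside; -x points out of the front, towards the robot. The drawer has a compartment at +y and one at -y, each 124 x 71 mm, lined floor 12 mm above the bench, side walls up to 32 mm, divider 30 mm; its front panel is 10 mm thick and 49 mm high.
- drawer (a joint): Opening of the drawer along the unit's -x axis, in m: 0 is fully shut, 0.112 the end stop. It starts slightly ajar and slides with about 1.2 N of friction. Opened 110 mm, tin and wax lie 116 to 138 mm in front of the unit's origin, their centres 46 mm or more clear of the box, with room to lift them out.
- drawer_handle (a point): Middle of the drawer's brass bar pull, which moves with the drawer: a round bar 8 mm thick and 88 mm long across the drawer (y), on posts 36 mm either side of the middle, axis 33 mm above the bench and 34 mm in front of the drawer front (30 mm of free gap behind the bar). It can be pinched or hooked from above between the posts. Axes as the unit's.
- side_tray: The side area: fixed shallow open wooden tray with a grey felt floor, 150 mm (x) x 180 mm (y) outside, walls 6 mm thick and 14 mm high; the felt is 7 mm above the bench. Origin: centre of its underside, z up. With jar and cube centred 42 mm to either side of its middle along its y axis both stand clear of its walls and of each other.
- scale_pan (a point): Middle of the platform of the black pocket carat scale, on its upper face, 16 mm above the bench; the tin is to stand here. The scale is fixed, 122 mm long (x), 78 mm wide (y). Axes: z up, +x to the back, where the smoked cover stands raised, its foot 39 mm behind this point, leaning back, 78 mm wide, up to 135 mm high. Come from above, gripping along the scale's y axis, to clear the cover.
There are look-alikes about, which are no part of the job. What is shaped like the part that bears scale_pan but brown is not meant. What is shaped like the flux_jar but orange is not meant.

How it is judged (in metres and radians):
On the way, in this order (a step that is already met when the one before it is completed fails the run):
1. the jar and the cube both stand upright and still in the tray (x of flux_jar in the frame of side_tray between -0.055 and 0.055 m and y of flux_jar in the frame of side_tray between -0.07 and 0.07 m and z of each of flux_jar, dapping_block in the frame of side_tray below 0.01 m and angle between each of flux_jar, dapping_block's own z axis and vertical below 0.15 rad and linear speed of each of flux_jar, dapping_block below 0.03 m/s and x of dapping_block in the frame of side_tray between -0.055 and 0.055 m and y of dapping_block in the frame of side_tray between -0.07 and 0.07 m), for 0.2 s.
2. the drawer is open by more than 70 mm while the jar and the cube stand in the tray (all of step 1 and value of joint drawer above 0.07 m), for 0.1 s.
At the end, for the whole second after the job is handed in: The drawer is shut (within 5 mm), the grey tin stands upright and still on the scale within 12 mm of the platform's middle, the jar and the cube stand upright and still within 15 mm of where each stood at the start, and the beeswax lies in the shut drawer (value of joint drawer below 0.005 m and horizontal distance between tin_grey and scale_pan below 0.012 m and z of tin_grey in the frame of scale_pan between -0.004 and 0.004 m and angle between tin_grey's own z axis and vertical below 0.15 rad and linear speed of each of tin_grey, flux_jar, dapping_block, beeswax below 0.02 m/s and distance of each of flux_jar, dapping_block from where it was at the start of the episode below 0.015 m and angle between each of flux_jar, dapping_block's own z axis and vertical below 0.1 rad and height (world z) of beeswax below 0.03 m); the robot touches nothing.
It fails at once if the jar or the cube is tipped over (angle between any of flux_jar, dapping_block's own z axis and vertical above 0.6 rad).
It fails at once if the tin is tipped over (angle between tin_grey's own z axis and vertical above 0.8 rad).
It fails at once if the beeswax is taken out of the drawer (height (world z) of beeswax above 0.06 m).
It fails at once if the drawer or its box is run against the jar or the cube with more than 3 N (contact force between drawer_unit and flux_jar above 3 N or contact force between drawer_unit and dapping_block above 3 N).
It also fails if it takes over 136 s, if anything falls off the work surface, if the arm or the gripper's body presses on something with over 40 N, if the wrist force passes 120 N, or if a joint passes its speed limit or range.

## Working session

There is one attempt and no reset: what is moved stays moved. The work goes in short steps, Python scripts to look and compute and a tool call to move; the robot and the scene stay as the last step left them, time stands still between calls to the robot, and variables do not carry over. Pictures are saved under pics/ and viewed, and the job is handed in when it is done.

Besides the shell and the picture viewer there is one more tool, called after "Emit:" as name(argument=value, ...) on one line, values as JSON. servo_tool: Moves the arm, as the interface text tells. Its arguments: {"type":"object","properties":{"increments":{"type":"array","items":{"type":"array"}}},"required":["increments"]}

```bash
ls; mkdir -p pics; python3 - <<'E'
from rig import bot
import cv2
s=bot.read_state(); print({k:s[k] for k in('time_s','position','tcp_rot','opening','force')})
for c in('scene','top'):
    p,d=bot.capture(c); cv2.imwrite(f'pics/{c}0.png',p)
    i=bot.camera_info(c); print(c,i['K'],i['R'],i['t'])
print(bot.camera_info('wrist'), bot.hold_point_z)
E
```

```text
pics
{'time_s': 0.0, 'position': array([ 0.27605607, -0.55991625,  0.22156943]), 'tcp_rot': array([[ 8.97033542e-01,  4.41962064e-01, -5.98659146e-04],
       [ 4.41962311e-01, -8.97031251e-01,  2.06140773e-03],
       [ 3.74048051e-04, -2.11373666e-03, -9.99997696e-01]]), 'opening': 1.0035439316833283, 'force': array([-0.49303559, -0.03594574, -0.08426876])}
scene [[492.25657966   0.         312.60090259]
 [  0.         492.25657966 196.83115669]
 [  0.           0.           1.        ]] [[ 0.53825894 -0.84268547  0.01259052]
 [-0.39217277 -0.26366477 -0.8812953 ]
 [ 0.74597442  0.46942741 -0.47239821]] [-0.39397926  0.26067109  1.01822603]
top [[390.54132584   0.         316.37184734]
 [  0.         390.54132584 200.05757021]
 [  0.           0.           1.        ]] [[-0.01209819 -0.99938303 -0.03297266]
 [-0.98175457  0.01812991 -0.18928622]
 [ 0.18976723  0.03008104 -0.98136819]] [-0.05679807  0.59577159  1.16991302]
{'K': array([[324.08048265,   0.        , 320.80943071],
       [  0.        , 324.08048265, 196.69884603],
       [  0.        ,   0.        ,   1.        ]]), 'mount': array([[-5.47094926e-04, -9.55244445e-01, -2.95817091e-01,
         8.22941203e-02],
       [ 9.99999771e-01, -6.40334152e-04,  2.18313421e-04,
         1.12543452e-03],
       [-3.97964469e-04, -2.95816904e-01,  9.55244576e-01,
        -1.62184038e-01],
       [ 0.00000000e+00,  0.00000000e+00,  0.00000000e+00,
         1.00000000e+00]])} -0.0187
```

View pics/top0.png

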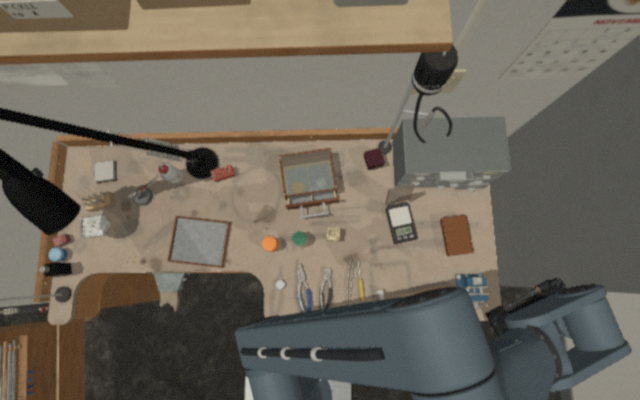

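View pics/scene0.png

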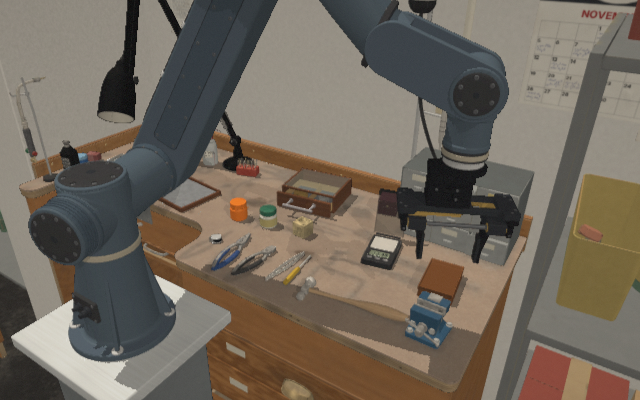

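```bash
cat > h.py <<'E'
from rig import bot
import numpy as np, cv2
def cloud(cam,d,pose=None):
    i=bot.camera_info(cam);K=i['K']
    v,u=np.mgrid[0:400,0:640]
    P=np.stack([(u-K[0,2])/K[0,0]*d,(v-K[1,2])/K[1,1]*d,d],-1)
    if cam!='wrist': W=(P-i['t'])@i['R']
    else:
        M=i['mount'];T=P@M[:3,:3].T+M[:3,3]
        W=T@pose['tcp_rot'].T+pose['position']
    W[d==0]=np.nan
    return W
def proj(cam,X,pose=None):
    i=bot.camera_info(cam);K=i['K'];X=np.atleast_2d(X)
    if cam!='wrist': c=X@i['R'].T+i['t']
    else:
        M=i['mount'];T=(X-pose['position'])@pose['tcp_rot'];c=(T-M[:3,3])@M[:3,:3]
    p=c@K.T
    return p[:,:2]/p[:,2:]
E
python3 - <<'E'
from h import *
for c in('top','scene'):
    p,d=bot.capture(c);W=cloud(c,d)
    np.save(f'{c}W.npy',W)
    for t in ['flux_jar','dapping_block','tin_grey','beeswax','drawer_unit','drawer_handle','side_tray','scale_pan','drawer']:
        try:
            for r in bot.trace(c,t)[:3]:
                m=r['region'];w=W[m];w=w[~np.isnan(w[:,0])]
                print(c,t,round(r['p'],2),np.round(r['bbox']),m.sum(),'med',np.median(w,0).round(3),'lo',np.percentile(w,2,axis=0).round(3),'hi',np.percentile(w,98,axis=0).round(3))
        except Exception as e: print(c,t,e)
E
```

```text
top flux_jar 0.61 [263. 240. 282. 251.] 210 med [0.46  0.08  0.051] lo [0.44 0.06 0.01] hi [0.482 0.104 0.056]
top flux_jar 0.51 [293. 232. 308. 246.] 196 med [ 0.474 -0.014  0.052] lo [ 0.453 -0.034  0.006] hi [0.496 0.008 0.056]
top dapping_block 0.58 [327. 225. 341. 242.] 174 med [ 0.489 -0.116  0.038] lo [ 0.469 -0.135  0.004] hi [ 0.508 -0.097  0.043]
top drawer_unit 0.75 [279. 146. 340. 216.] 3077 med [ 0.661 -0.043  0.053] lo [ 0.555 -0.125  0.003] hi [0.755 0.043 0.059]
top drawer_handle 0.87 [287. 193. 335. 216.] 684 med [ 0.598 -0.045  0.016] lo [ 0.548 -0.123  0.004] hi [0.627 0.026 0.052]
top side_tray 0.81 [170. 215. 227. 269.] 2595 med [0.474 0.318 0.007] lo [0.402 0.228 0.001] hi [0.549 0.405 0.016]
top scale_pan 0.86 [444. 217. 472. 258.] 1137 med [ 0.479 -0.5    0.027] lo [ 0.422 -0.547 -0.003] hi [ 0.541 -0.462  0.032]
top scale_pan 0.64 [381. 183. 417. 244.] 1351 med [ 0.548 -0.329  0.017] lo [ 0.466 -0.373  0.007] hi [ 0.618 -0.286  0.131]
top drawer 0.68 [285. 195. 340. 221.] 783 med [ 0.595 -0.048  0.017] lo [ 0.546 -0.128 -0.001] hi [0.629 0.026 0.052]
scene fl
[... 401 characters left out ...]
218.] 2359 med [ 0.647 -0.063  0.052] lo [ 0.553 -0.135  0.007] hi [0.755 0.034 0.058]
scene side_tray 0.66 [160. 177. 222. 214.] 1142 med [0.476 0.279 0.008] lo [0.395 0.218 0.001] hi [0.549 0.355 0.016]
scene side_tray 0.28 [295. 190. 306. 197.] 57 med [ 0.64  -0.018  0.03 ] lo [ 0.627 -0.033  0.022] hi [0.655 0.004 0.034]
scene scale_pan 0.66 [360. 188. 404. 270.] 2098 med [ 0.588 -0.326  0.02 ] lo [ 0.463 -0.381  0.002] hi [ 0.617 -0.286  0.13 ]
scene scale_pan 0.66 [417. 259. 465. 299.] 1299 med [ 0.472 -0.51   0.029] lo [ 0.421 -0.549  0.009] hi [ 0.54  -0.469  0.032]
scene drawer 0.62 [278. 188. 335. 217.] 944 med [ 0.59  -0.058  0.032] lo [ 0.548 -0.138  0.001] hi [0.673 0.029 0.051]
```

```bash
python3 - <<'E'
from h import *
p=cv2.imread('pics/top0.png'); cv2.imwrite('pics/top0c.png',cv2.resize(p[140:275,255:425],None,fx=4.5,fy=4.4,interpolation=cv2.INTER_CUBIC))
W=np.load('topW.npy')
# box of each top surface by depth height
def rect(m,n):
    w=W[m][:, :2].astype(np.float32); r=cv2.minAreaRect(w); print(n,r, w.mean(0), len(w))
z=W[...,2];x=W[...,0];y=W[...,1]
rect((z>.034)&(z<.046)&(abs(x-.489)<.035)&(abs(y+.116)<.035),'cube')
rect((z>.045)&(z<.06)&(abs(x-.474)<.035)&(abs(y+.014)<.035),'jar')
rect((z>.05)&(z<.062)&(abs(x-.68)<.12)&(abs(y+.04)<.12),'unit')
rect((z>.011)&(z<.02)&(abs(x-.475)<.1)&(abs(y-.318)<.12),'traywall')
rect((z>.004)&(z<.02)&(abs(x-.475)<.095)&(abs(y-.318)<.11),'tray')
rect((z>.010)&(z<.022)&(abs(x-.54)<.1)&(abs(y+.33)<.08),'scale')
rect((z>.025)&(z<.2)&(abs(x-.6)<.05)&(abs(y+.33)<.06),'cover')
rect((z>.025)&(z<.04)&(abs(x-.565)<.03)&(abs(y+.05)<.06),'handle')
E
```

```text
cube ((0.4905983805656433, -0.11608581244945526), (0.03766554966568947, 0.04036194086074829), 88.527587890625) [ 0.48910353 -0.11723068] 130
jar ((0.47622522711753845, -0.011282581835985184), (0.04234856739640236, 0.043516360223293304), 44.714237213134766) [ 0.4759356  -0.01125715] 168
unit ((0.6701266765594482, -0.04045932739973068), (0.17438070476055145, 0.16989393532276154), 7.6057939529418945) [ 0.6830296  -0.03905903] 2236
traywall ((0.4747452139854431, 0.31722456216812134), (0.18070431053638458, 0.14973454177379608), 82.56765747070312) [0.47531977 0.3161787 ] 384
tray ((0.47570860385894775, 0.3178885877132416), (0.18605656921863556, 0.2191605120897293), 0.268959641456604) [0.4743542  0.31745026] 2300
scale ((0.5534758567810059, -0.33701711893081665), (0.1119312047958374, 0.1928199827671051), 80.87590026855469) [ 0.5265976 -0.3343052] 941
cover ((0.6200630068778992, -0.33474427461624146), (0.06282410770654678, 0.1152038648724556), 8.706286430358887) [ 0.6234439 -0.3365379] 787
handle ((0.565696120262146, -0.05214708298444748), (0.03911151364445686, 0.11900605261325836), 7.403052806854248) [ 0.56337154 -0.05310217] 148
```

View pics/top0c.png

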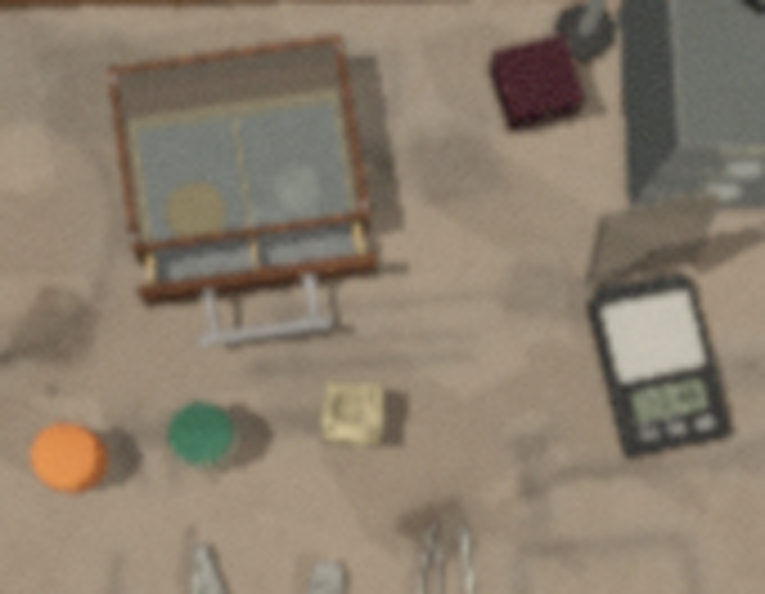

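```bash
cat >> h.py <<'E'
def yaw(R): return np.degrees(np.arctan2(R[1,0],R[0,0]))
def plan(pos,yw,n,s=None,p0=None,y0=None):
    """print suggested rows: n rows from measured (or given) pose to pos,yaw"""
    s=s or bot.read_state()
    p=np.array(s['position'] if p0 is None else p0,float);a=yaw(s['tcp_rot']) if y0 is None else y0
    dy=(yw-a+180)%360-180
    step=(np.array(pos)-p)/n
    for k in range(n):
        r=np.radians(a);t=np.array([step@[np.cos(r),np.sin(r),0],step@[np.sin(r),-np.cos(r),0],-step[2]])*1000
        print(np.round(t,1).tolist(),round(-dy/n,1)); a+=dy/n
    return
def st():
    s=bot.read_state();print('t',round(s['time_s'],2),'p',s['position'].round(4),'yaw',round(yaw(s['tcp_rot']),2),'z',s['tcp_rot'][:,2].round(3),'op',round(s['opening'],3),'f',s['force'].round(1));return s
E
python3 - <<'E'
from h import *
st();plan([.53,-.08,.24],0,10)
E
```

```text
t 1.1 p [ 0.2762 -0.5606  0.2225] yaw 26.23 z [-0.  0. -1.] op 1.002 f [-0.1  0.6 -0. ]
[44.0, -31.9, -1.7] 2.6
[42.5, -33.9, -1.7] 2.6
[40.9, -35.8, -1.7] 2.6
[39.2, -37.6, -1.7] 2.6
[37.5, -39.4, -1.7] 2.6
[35.6, -41.0, -1.7] 2.6
[33.7, -42.6, -1.7] 2.6
[31.7, -44.1, -1.7] 2.6
[29.7, -45.5, -1.7] 2.6
[27.5, -46.8, -1.7] 2.6
```

Emit:
servo_tool(increments=[[0.3,[44,-32,-2],2.6],[0.3,[42.5,-34,-2],2.6],[0.3,[41,-36,-2],2.6],[0.3,[39,-37.5,-2],2.6],[0.3,[37.5,-39.5,-2],2.6]])

```text
time_s: 1.72
position: [0.4034, -0.3184, 0.2328]
tcp_rot: [[0.974, 0.227, 0.001], [0.227, -0.974, -0.001], [0.0, 0.001, -1.0]]
force: [-0.0, -0.6, -0.0]
opening: 0.706
```

Emit:
servo_tool(increments=[[0.3,[35.5,-41,-2],2.6],[0.3,[33.5,-42.5,-2],2.6],[0.3,[31.5,-44,-2],2.6],[0.3,[29.5,-45.5,-2],2.6],[0.3,[27.5,-47,0],2.6]])

```text
time_s: 2.35
position: [0.5292, -0.078, 0.241]
tcp_rot: [[1.0, 0.002, 0.001], [0.002, -1.0, -0.001], [0.001, 0.001, -1.0]]
force: [0.4, -0.0, -0.3]
opening: 0.699
```

Emit:
servo_tool(increments=[[0.3,[0,0,0],0],[0.3,[0,0,0],0]])

```text
time_s: 2.6
position: [0.528, -0.0797, 0.2405]
tcp_rot: [[1.0, 0.005, -0.0], [0.005, -1.0, -0.001], [-0.0, 0.001, -1.0]]
force: [0.2, -0.2, -0.1]
opening: 0.701
```

```bash
cat > look.py <<'E'
import sys
from h import *
n=sys.argv[1]
s=st();p,d=bot.capture('wrist');cv2.imwrite(f'pics/{n}.png',p)
W=cloud('wrist',d,s);np.save(f'{n}W.npy',W)
E
python3 look.py w1
```

```text
t 2.6 p [ 0.528  -0.0797  0.2405] yaw 0.3 z [-0.    -0.001 -1.   ] op 0.701 f [ 0.2 -0.2 -0.1]
```

View pics/w1.png

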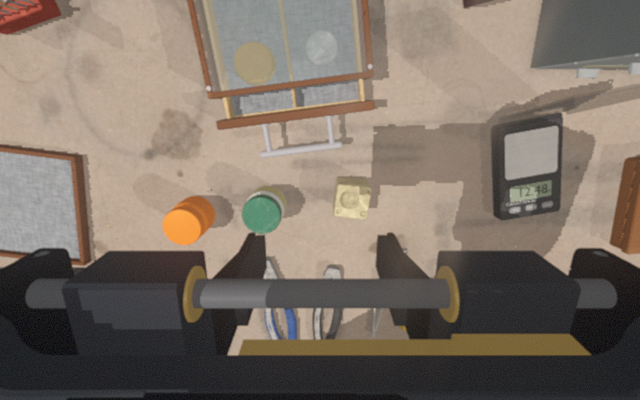

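Green jar at (262,212), with the orange look-alike at (188,222); cube at (351,199). Black scale platform at (530,155), with the brown look-alike at (630,205). Grey tin under acrylic at (321,47), wax at (253,62). I choose green, black and grey.

```bash
python3 - <<'E'
from h import *
W=np.load('w1W.npy');z=W[...,2];x=W[...,0];y=W[...,1]
def rect(m,n):
    w=W[m][:, :2].astype(np.float32)
    if len(w)<5: print(n,len(w));return
    r=cv2.minAreaRect((w*1000)); print(n,np.round(r[0],1),np.round(r[1],1),round(r[2],1), 'mean',(w.mean(0)*1000).round(1),'z',np.median(W[m][:,2]).round(4), len(w))
rect((z>.034)&(z<.046)&(abs(x-.489)<.035)&(abs(y+.116)<.035),'cube')
rect((z>.047)&(z<.06)&(abs(x-.474)<.035)&(abs(y+.014)<.035),'jar')
rect((z>.05)&(z<.062)&(abs(x-.68)<.12)&(abs(y+.04)<.12),'unit')
rect((z>.045)&(z<.052)&(x>.57)&(x<.63)&(abs(y+.04)<.1),'front')
rect((z>.011)&(z<.022)&(abs(x-.54)<.1)&(abs(y+.33)<.08),'scale')
rect((z>.028)&(z<.2)&(abs(x-.6)<.05)&(abs(y+.33)<.06),'cover')
rect((z>.029)&(z<.04)&(x<.575)&(abs(x-.555)<.03)&(abs(y+.05)<.06),'handle')
for v,u in((47,321),(62,253),(155,530),(120,530),(185,530)): print(u,v,W[v,u].round(3))
p=cv2.imread('pics/w1.png');cv2.imwrite('pics/w1c.png',cv2.resize(p[0:240,180:400],None,fx=2.4,fy=2.4,interpolation=cv2.INTER_CUBIC))
g=p.astype(int);m=(g.min(-1)>110)&(abs(y+.33)<.06)&(abs(x-.54)<.08)&(z<.025)
rect(m,'bright')
E
```

```text
cube [ 492.5 -117.2] [40.  40.5] 83.8 mean [ 493.  -117.5] z 0.04 1006
jar [479.7 -11.3] [44.3 44.9] 43.1 mean [480.5 -11.8] z 0.0526 1173
unit [646.5 -44.1] [119.7 171.7] 6.2 mean [659.1 -39.7] z 0.055 15453
front [603.  -50.1] [ 32.7 168.9] 7.5 mean [592.2 -52.5] z 0.0488 1557
scale [ 530.9 -334.1] [130.8  77.8] 11.0 mean [ 529.4 -332.9] z 0.0167 6209
cover [ 621.  -334.7] [ 62.2 115.3] 10.2 mean [ 622.6 -323.5] z 0.0898 3475
handle [562.9 -55.8] [30.2 94.3] 5.0 mean [556.5 -54.5] z 0.0361 766
321 47 [ 0.657 -0.08   0.055]
253 62 [ 0.643 -0.012  0.054]
530 155 [ 0.545 -0.332  0.016]
530 120 [ 0.586 -0.321  0.021]
530 185 [ 0.507 -0.339  0.016]
bright [ 540.1 -329.9] [159.8 119.7] 0.1 mean [ 555.  -322.9] z 0.0164 4741
```

View pics/w1c.png

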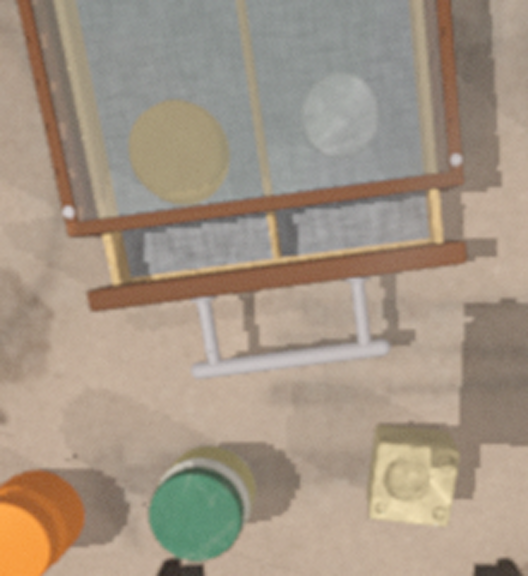

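Emit:
servo_tool(increments=[[0.3,[-17,-23,48],0.3],[0.3,[-16,-23,48],0],[0.3,[-16,-22,45],0],[0.3,[0,0,40],0],[0.3,[0,0,30],0]])

```text
time_s: 3.28
position: [0.4784, -0.0128, 0.0282]
tcp_rot: [[1.0, -0.003, -0.001], [-0.003, -1.0, 0.0], [-0.001, -0.0, -1.0]]
force: [-0.3, 0.1, -0.2]
opening: 0.699
```

Emit:
servo_tool(increments=[[0.3,[0,0,17],0],[0.3,[0,0,0],0]])

```text
time_s: 3.52
position: [0.4783, -0.0129, 0.0116]
tcp_rot: [[1.0, -0.004, -0.003], [-0.004, -1.0, 0.001], [-0.003, -0.001, -1.0]]
force: [-0.1, 0.8, -0.5]
opening: 0.701
```

Emit:
servo_tool(increments=[[1,[0,-1,0],0],[1,[0,0,0],0],[1,[0,0,0],0],[1,[0,0,0],0]])

```text
time_s: 4.03
position: [0.4798, -0.0109, 0.0134]
tcp_rot: [[1.0, -0.001, 0.002], [-0.001, -1.0, -0.001], [0.002, 0.001, -1.0]]
force: [-0.9, -2.2, 7.1]
opening: 0.534
```

```bash
python3 - <<'E'
from h import *
st()
plan([.4800,.359,.11],-7.4,7,p0=[.478,-.0119,.11],y0=-.2)
E
```

```text
t 4.03 p [ 0.4798 -0.0109  0.0134] yaw -0.04 z [ 0.002 -0.001 -1.   ] op 0.534 f [-0.9 -2.2  7.1]
[0.1, -53.0, -0.0] 1.0
[-0.9, -53.0, -0.0] 1.0
[-1.8, -53.0, -0.0] 1.0
[-2.8, -52.9, -0.0] 1.0
[-3.7, -52.9, -0.0] 1.0
[-4.6, -52.8, -0.0] 1.0
[-5.6, -52.7, -0.0] 1.0
```

Emit:
servo_tool(increments=[[1,[0,0,-20],0],[1,[0,0,-40],0],[1,[0,0,-40],0],[1,[0,-50,0],1],[1,[-1,-53,0],1]])

```text
time_s: 4.65
position: [0.4797, 0.0932, 0.1133]
tcp_rot: [[0.999, -0.039, 0.002], [-0.039, -0.999, 0.0], [0.002, -0.0, -1.0]]
force: [0.4, 0.3, -1.4]
opening: 0.529
```

Emit:
servo_tool(increments=[[1,[-2,-53,0],1],[1,[-3,-53,0],1],[1,[-4,-53,0],1],[1,[-4.5,-53,0],1],[1,[-5.5,-53,0],1]])

```text
time_s: 5.28
position: [0.4782, 0.36, 0.1123]
tcp_rot: [[0.992, -0.123, -0.001], [-0.123, -0.992, -0.0], [-0.001, 0.0, -1.0]]
force: [0.9, -0.2, -0.7]
opening: 0.535
```

```bash
python3 look.py w2; python3 - <<'E'
from h import *
W=np.load('w2W.npy');z=W[...,2];x=W[...,0];y=W[...,1]
m=(z>.010)&(z<.019)&(x>.38)&(x<.58)&(y>.2)&(y<.44)
w=(W[m][:,:2]*1000).astype(np.float32);print(cv2.minAreaRect(w),len(w))
E
```

```text
t 5.28 p [0.4782 0.36   0.1123] yaw -7.08 z [-0.001 -0.    -1.   ] op 0.535 f [ 0.9 -0.2 -0.7]
((477.84649658203125, 316.6549987792969), (180.4434356689453, 148.7409210205078), 82.54672241210938) 4105
```

View pics/w2.png

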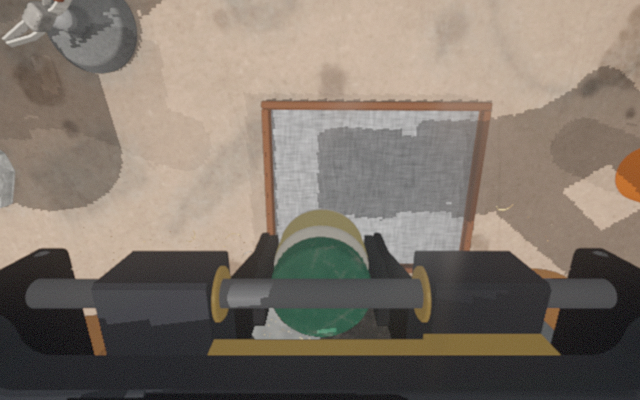

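Emit:
servo_tool(increments=[[1,[0,0,40],0.3],[1,[0,0,35],0],[1,[0,0,14],0],[1,[0,0,2],0],[1,[0,0,0],0]])

```text
time_s: 5.95
position: [0.4799, 0.3585, 0.0225]
tcp_rot: [[0.992, -0.128, 0.002], [-0.128, -0.992, 0.001], [0.002, -0.001, -1.0]]
force: [-0.3, 0.4, -0.8]
opening: 0.532
```

Emit:
servo_tool(increments=[[0.3,[0,0,0],0],[0.3,[0,0,0],0],[0.3,[0,0,0],0]])

```text
time_s: 6.32
position: [0.4795, 0.3584, 0.0222]
tcp_rot: [[0.992, -0.128, 0.001], [-0.128, -0.992, 0.001], [0.001, -0.001, -1.0]]
force: [0.2, 0.1, -0.2]
opening: 0.689
```

```bash
python3 - <<'E'
from h import *
s=st()
p=s['position'].copy();p[2]=.12
plan([.4928,-.1173,.12],-5.5,9,p0=p)
E
```

```text
t 6.33 p [0.4795 0.3584 0.0222] yaw -7.37 z [ 0.001  0.001 -1.   ] op 0.689 f [ 0.2  0.1 -0.2]
[8.3, 52.2, -0.0] -0.2
[8.1, 52.3, -0.0] -0.2
[7.9, 52.3, -0.0] -0.2
[7.7, 52.3, -0.0] -0.2
[7.5, 52.3, -0.0] -0.2
[7.3, 52.4, -0.0] -0.2
[7.1, 52.4, -0.0] -0.2
[6.9, 52.4, -0.0] -0.2
[6.7, 52.4, -0.0] -0.2
```

Emit:
servo_tool(increments=[[0.3,[0,0,-48],0],[0.3,[0,0,-50],0],[0.3,[8.5,52,0],-0.2],[0.3,[8,52,0],-0.2],[0.3,[8,52,0],-0.2]])

```text
time_s: 6.95
position: [0.484, 0.1992, 0.1201]
tcp_rot: [[0.993, -0.117, 0.001], [-0.117, -0.993, 0.0], [0.001, -0.0, -1.0]]
force: [0.9, 0.1, -0.2]
opening: 0.703
```

Emit:
servo_tool(increments=[[0.3,[7.5,52.5,0],-0.2],[0.3,[7.5,52.5,0],-0.2],[0.3,[7.5,52.5,0],-0.2],[0.3,[7,52.5,0],-0.2],[0.3,[7,52.5,0],-0.2]])

```text
time_s: 7.58
position: [0.4911, -0.0663, 0.1199]
tcp_rot: [[0.995, -0.1, 0.001], [-0.1, -0.995, -0.0], [0.001, 0.0, -1.0]]
force: [-0.1, -0.2, -0.5]
opening: 0.696
```

Emit:
servo_tool(increments=[[0.3,[7,52.5,0],-0.2],[0.3,[0,0,0],0]])

```text
time_s: 7.82
position: [0.4941, -0.1216, 0.12]
tcp_rot: [[0.995, -0.103, 0.003], [-0.103, -0.995, -0.002], [0.003, 0.002, -1.0]]
force: [-0.0, 1.1, -0.4]
opening: 0.7
```

```bash
python3 look.py w3; python3 - <<'E'
from h import *
W=np.load('w3W.npy');z=W[...,2];x=W[...,0];y=W[...,1]
m=(z>.034)&(z<.046)&(abs(x-.489)<.035)&(abs(y+.116)<.035)
w=(W[m][:,:2]*1000).astype(np.float32);print(cv2.minAreaRect(w),len(w))
E
```

```text
t 7.83 p [ 0.4941 -0.1216  0.12  ] yaw -5.9 z [ 0.003 -0.002 -1.   ] op 0.7 f [-0.   1.1 -0.4]
((492.9048156738281, -117.34304809570312), (40.131256103515625, 39.91982650756836), 83.94884490966797) 2182
```

View pics/w3.png

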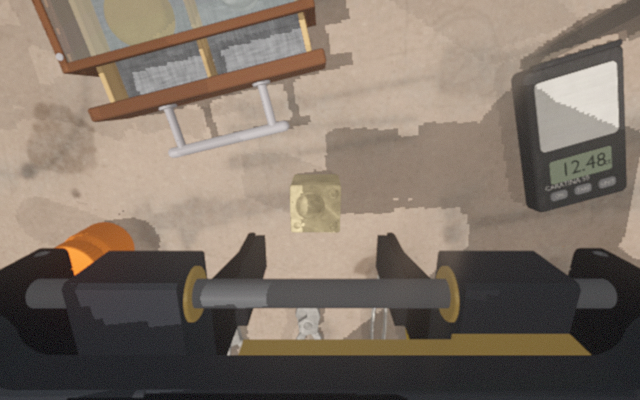

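Emit:
servo_tool(increments=[[0.3,[-1.5,-4,30],0],[0.3,[0,0,40],0],[0.3,[0,0,30],0],[0.3,[0,0,12],0],[0.3,[0,0,0],0]])

```text
time_s: 8.5
position: [0.4912, -0.1123, 0.0073]
tcp_rot: [[0.995, -0.096, -0.001], [-0.096, -0.995, 0.001], [-0.002, -0.001, -1.0]]
force: [-0.3, -0.4, 0.1]
opening: 0.698
```

Emit:
servo_tool(increments=[[1,[0,0,0],0],[1,[0,0,0],0],[1,[0,0,0],0],[1,[0,0,0],0]])

```text
time_s: 9.0
position: [0.4927, -0.1143, 0.0086]
tcp_rot: [[0.995, -0.097, 0.003], [-0.097, -0.995, -0.002], [0.003, 0.001, -1.0]]
force: [-0.1, -2.2, 6.7]
opening: 0.455
```

```bash
python3 - <<'E'
from h import *
s=st()
p=s['position'].copy();p[2]=.12
plan([.4720,.2745,.12],-7.4,8,p0=p)
E
```

```text
t 9.0 p [ 0.4927 -0.1143  0.0086] yaw -5.55 z [ 0.003 -0.002 -1.   ] op 0.455 f [-0.1 -2.2  6.7]
[-7.3, -48.1, -0.0] 0.2
[-7.5, -48.1, -0.0] 0.2
[-7.7, -48.1, -0.0] 0.2
[-7.9, -48.0, -0.0] 0.2
[-8.1, -48.0, -0.0] 0.2
[-8.2, -48.0, -0.0] 0.2
[-8.4, -47.9, -0.0] 0.2
[-8.6, -47.9, -0.0] 0.2
```

Emit:
servo_tool(increments=[[1,[0,0,-20],0],[1,[0,0,-45],0],[1,[0,0,-45],0],[1,[-7.5,-48,0],0.2],[1,[-7.5,-48,0],0.2]])

```text
time_s: 9.62
position: [0.4854, -0.0154, 0.1177]
tcp_rot: [[0.994, -0.107, -0.001], [-0.107, -0.994, 0.001], [-0.001, -0.001, -1.0]]
force: [0.0, 0.9, -4.6]
opening: 0.455
```

Emit:
servo_tool(increments=[[1,[-8,-48,0],0.2],[1,[-8,-48,0],0.2],[1,[-8,-48,0],0.2],[1,[-8,-48,0],0.2],[1,[-8,-48,0],0.2]])

```text
time_s: 10.25
position: [0.4714, 0.2281, 0.1167]
tcp_rot: [[0.993, -0.122, -0.003], [-0.122, -0.993, -0.0], [-0.003, 0.001, -1.0]]
force: [0.5, 0.3, -3.2]
opening: 0.454
```

Emit:
servo_tool(increments=[[1,[-8,-48,0],0.2],[1,[0,0,30],0]])

```text
time_s: 10.5
position: [0.4718, 0.2795, 0.0884]
tcp_rot: [[0.993, -0.12, 0.005], [-0.12, -0.993, 0.003], [0.005, -0.004, -1.0]]
force: [0.5, 0.5, -4.5]
opening: 0.459
```

```bash
python3 look.py w4
```

```text
t 10.5 p [0.4718 0.2795 0.0884] yaw -6.92 z [ 0.005  0.003 -1.   ] op 0.459 f [ 0.5  0.5 -4.5]
```

View pics/w4.png

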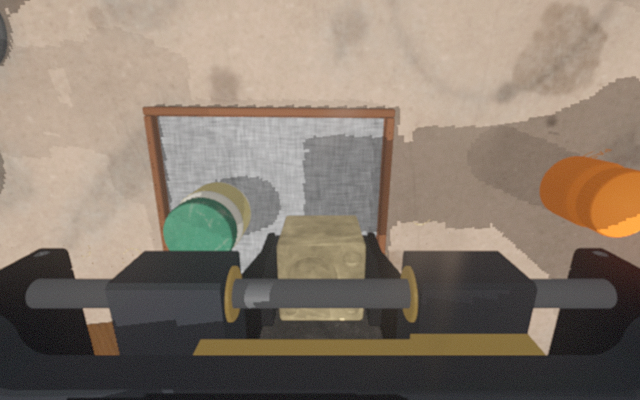

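Emit:
servo_tool(increments=[[1,[0,4,30],0],[1,[0,0,30],0],[1,[0,0,9],0],[1,[0,0,2],0],[1,[0,0,0],0]])

```text
time_s: 11.18
position: [0.4711, 0.2713, 0.0173]
tcp_rot: [[0.992, -0.125, 0.001], [-0.125, -0.992, 0.0], [0.001, -0.001, -1.0]]
force: [0.2, -0.0, -5.0]
opening: 0.458
```

Emit:
servo_tool(increments=[[0.3,[0,0,0],0],[0.3,[0,0,0],0],[0.3,[0,0,0],0]])

```text
time_s: 11.55
position: [0.471, 0.2715, 0.0174]
tcp_rot: [[0.992, -0.125, 0.002], [-0.125, -0.992, 0.001], [0.001, -0.001, -1.0]]
force: [0.2, -0.0, 0.0]
opening: 0.671
```

```bash
python3 - <<'E'
from h import *
s=st()
# unit yaw + handle by line fits from w1 cloud / image
W=np.load('w3W.npy');z=W[...,2];x=W[...,0];y=W[...,1]
def line(m,n):
    w=(W[m][:,:2]*1000).astype(np.float32);l=cv2.fitLine(w,cv2.DIST_HUBER,0,.01,.01).ravel();print(n,len(w),np.degrees(np.arctan2(-l[0]*np.sign(l[1]),abs(l[1]))).round(2),l[2:].round(1),cv2.minAreaRect(w))
f=lambda x,y:(x-.556)-np.tan(np.radians(-7.5))*(y+.0545)
m0=(z>.028)&(z<.04)&(abs(y+.05)<.06)&(x>.53)&(x<.58)
line(m0,'h')
W1=W
W=np.load('w1W.npy');z=W[...,2];x=W[...,0];y=W[...,1]
line((z>.028)&(z<.042)&(abs(y+.05)<.06)&(abs(x-.5525+.13*(y+.054))<.009),'h1')
line((z>.045)&(z<.0522)&(abs(x-.590+.13*(y+.054))<.012)&(abs(y+.05)<.1),'front1')
line((z>.0525)&(z<.06)&(abs(x-.615+.13*(y+.054))<.03)&(x-.615+.13*(y+.054)<.0)&(abs(y+.05)<.1),'box front')
E
```

```text
t 11.55 p [0.471  0.2715 0.0174] yaw -7.17 z [ 0.002  0.001 -1.   ] op 0.671 f [ 0.2 -0.   0. ]
h 1900 5.99 [555.3 -58.7] ((561.9273681640625, -47.5465087890625), (113.74637603759766, 36.06828689575195), 89.99088287353516)
h1 628 7.56 [554.  -57.1] ((555.3804931640625, -56.35970687866211), (12.597177505493164, 94.54720306396484), 7.516129016876221)
front1 1546 7.51 [592.  -52.7] ((591.75048828125, -51.61127471923828), (10.052794456481934, 168.9054412841797), 7.471907138824463)Traceback (most recent call last):
  File "<stdin>", line 14, in <module>
  File "<stdin>", line 6, in line
cv2.error: OpenCV(4.12.0) /io/opencv/modules/imgproc/src/linefit.cpp:50: error: (-215:Assertion failed) count > 0 in function 'fitLine2D_wods'
```

```bash
python3 - <<'E'
from h import *
W=np.load('w1W.npy')
c,s=np.cos(np.radians(7.5)),np.sin(np.radians(7.5))
for u in (250,285,330):
    for v in range(70,135,3):
        w=W[v,u];print(u,v,'along',round(1000*((w[0]-.59175)*c+(w[1]+.0516)*s),1),'z',round(w[2]*1000,1),end=' | ')
    print()
S=np.load('topW.npy');z=S[...,2];a=(S[...,0]-.59175)*c+(S[...,1]+.0516)*s;b=-(S[...,0]-.59175)*s+(S[...,1]+.0516)*c
m=(z>.05)&(z<.062)&(abs(b)<.08)&(a>.0)&(a<.25)
print(np.percentile(a[m]*1000,[0.5,1,2,98,99,99.5]))
st();plan([.554,-.0565,.11],97.5,10,p0=[.471,.2715,.12],y0=-7.2)
E
```

```text
250 70 along 48.8 z 56.2 | 250 73 along 46.2 z 54.2 | 250 76 along 43.4 z 55.3 | 250 79 along 40.7 z 53.9 | 250 82 along 37.8 z 55.4 | 250 85 along 34.9 z 55.5 | 250 88 along 32.0 z 56.5 | 250 91 along 29.3 z 55.1 | 250 94 along 27.8 z 12.5 | 250 97 along 24.6 z 11.6 | 250 100 along 21.3 z 12.8 | 250 103 along 18.0 z 10.7 | 250 106 along 14.7 z 11.3 | 250 109 along 11.4 z 12.5 | 250 112 along 8.1 z 10.9 | 250 115 along 5.0 z 23.1 | 250 118 along 2.7 z 49.0 | 250 121 along -0.4 z 48.3 | 250 124 along -3.5 z 48.9 | 250 127 along -9.5 z 1.4 | 250 130 along -13.1 z 0.4 | 250 133 along -16.6 z 0.5 | 
285 70 along 44.6 z 54.0 | 285 73 along 41.7 z 55.4 | 285 76 along 39.0 z 55.0 | 285 79 along 36.0 z 57.0 | 285 82 along 33.2 z 56.6 | 285 85 along 30.4 z 57.1 | 285 88 along 27.6 z 55.7 | 285 91 along 26.0 z 11.3 | 285 94 along 22.7 z 12.4 | 285 97 along 19.5 z 12.3 | 285 100 along 16.2 z 9.8 | 285 103 along 12.9 z 13.4 | 285 106 along 9.6 z 12.8 | 285 109 along 6.3 z 11.6 | 285 112 along 4.1 z 47.7 | 285 115 along 1.0 z 48.1 | 285 118 along -2.0 z 49.1 | 285 121 along -7.8 z 0.5 | 285 124 a
[... 435 characters left out ...]
106 along 4.2 z 49.9 | 330 109 along 1.2 z 49.2 | 330 112 along -1.9 z 48.1 | 330 115 along -5.6 z 38.2 | 330 118 along -9.0 z 34.6 | 330 121 along -12.1 z 35.3 | 330 124 along -15.2 z 36.8 | 330 127 along -18.3 z 38.3 | 330 130 along -21.9 z 35.4 | 330 133 along -25.1 z 35.4 | 
[ 24.89716848  25.45592412  27.41749194 241.91333281 244.53552583
 246.69374945]
t 11.55 p [0.471  0.2715 0.0174] yaw -7.17 z [ 0.002  0.001 -1.   ] op 0.671 f [ 0.2 -0.   0. ]
[12.3, 31.5, 1.0] -10.5
[6.4, 33.2, 1.0] -10.5
[0.3, 33.8, 1.0] -10.5
[-5.9, 33.3, 1.0] -10.5
[-11.8, 31.7, 1.0] -10.5
[-17.4, 29.0, 1.0] -10.5
[-22.4, 25.4, 1.0] -10.5
[-26.6, 20.9, 1.0] -10.5
[-30.0, 15.7, 1.0] -10.5
[-32.3, 10.0, 1.0] -10.5
```

Emit:
servo_tool(increments=[[0.3,[0,0,-50],0],[0.3,[0,0,-50],0],[0.3,[12.5,31.5,0],-10.5],[0.3,[6.5,33,1],-10.5],[0.3,[0.5,34,1],-10.5]])

```text
time_s: 12.18
position: [0.4963, 0.1722, 0.1152]
tcp_rot: [[0.908, 0.418, 0.001], [0.418, -0.908, 0.0], [0.001, 0.0, -1.0]]
force: [-0.2, -0.6, -0.8]
opening: 0.703
```

Emit:
servo_tool(increments=[[0.7,[-6,33.5,1],-10.5],[0.7,[-12,31.5,1],-10.5],[0.7,[-17.5,29,1],-10.5],[0.7,[-22.5,25.5,1],-10.5],[0.7,[-26.5,21,1],-10.5]])

```text
time_s: 12.8
position: [0.5381, 0.0077, 0.1098]
tcp_rot: [[0.222, 0.975, 0.001], [0.975, -0.222, -0.0], [0.0, 0.001, -1.0]]
force: [-0.7, 0.8, -0.6]
opening: 0.319
```

Emit:
servo_tool(increments=[[0.7,[-30,15.5,1],-10.5],[0.7,[-32.5,10,1],-10.5],[0.7,[0,0,0],0],[0.7,[0,0,0],0]])

```text
time_s: 13.3
position: [0.5539, -0.0563, 0.1076]
tcp_rot: [[-0.134, 0.991, -0.001], [0.991, 0.134, 0.001], [0.001, -0.001, -1.0]]
force: [-0.2, 0.4, 0.8]
opening: 0.299
```

```bash
python3 look.py w5; python3 - <<'E'
from h import *
s=bot.read_state()
plan([.554,-.0565,.11],97.5,1)
p=cv2.imread('pics/w5.png')
for q in proj('wrist',[[.554,-.0565,.033],[.5925,-.0516,.049]],s): 
    print(q);cv2.circle(p,(int(q[0]),int(q[1])),3,(0,0,255),-1)
cv2.imwrite('pics/w5m.png',p)
pt,_=bot.capture('top');cv2.imwrite('pics/top5.png',cv2.resize(pt[140:275,160:350],None,fx=4,fy=4))
E
```

```text
t 13.3 p [ 0.5539 -0.0563  0.1076] yaw 97.72 z [-0.001  0.001 -1.   ] op 0.299 f [-0.2  0.4  0.8]
[-0.7, 0.1, -2.5] 0.3
[319.67608143 206.63470968]
[373.10346097 214.26254851]
```

View pics/w5m.png

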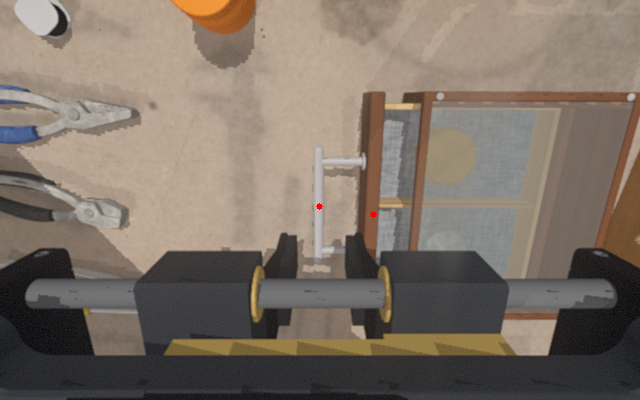

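View pics/top5.png

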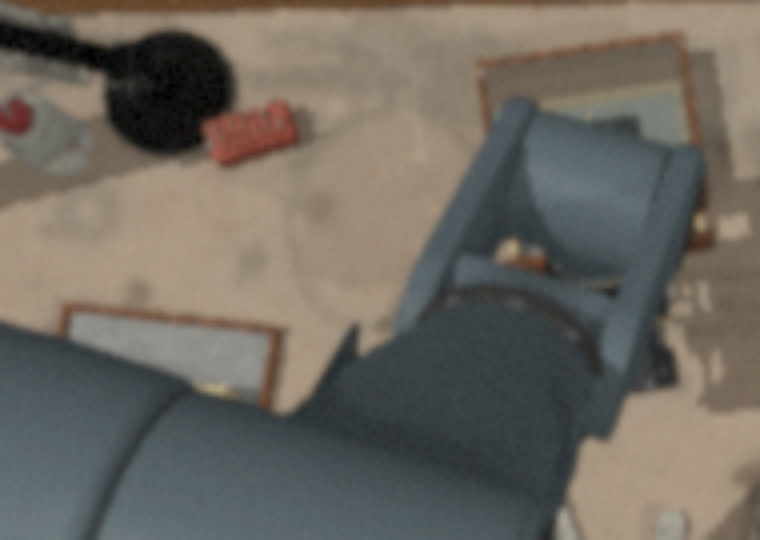

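Emit:
servo_tool(increments=[[0.7,[0,0,35],0],[0.7,[0,0,35],0],[0.7,[0,0,22],0],[0.7,[0,0,0],0]])

```text
time_s: 13.9
position: [0.5529, -0.0553, 0.0141]
tcp_rot: [[-0.137, 0.991, -0.004], [0.991, 0.137, 0.001], [0.002, -0.004, -1.0]]
force: [-0.8, 0.2, 0.6]
opening: 0.3
```

Emit:
servo_tool(increments=[[1,[0,0,0],0],[1,[0,0,0],0],[1,[0,0,0],0]])

```text
time_s: 14.28
position: [0.5547, -0.0568, 0.0166]
tcp_rot: [[-0.136, 0.991, 0.001], [0.991, 0.136, -0.0], [-0.0, 0.001, -1.0]]
force: [-0.9, 0.3, 3.5]
opening: 0.08
```

```bash
python3 - <<'E'
from h import *
s=st()
p,d=bot.capture('scene');cv2.imwrite('pics/s6.png',p);W=cloud('scene',d)
for t in('flux_jar','dapping_block'):
    for r in bot.trace('scene',t)[:3]:
        w=W[r['region']];print(t,r['p'],np.round(r['bbox']),np.nanmedian(w,0).round(3),np.nanpercentile(w,98,axis=0).round(3))
E
```

```text
t 14.28 p [ 0.5547 -0.0568  0.0166] yaw 97.83 z [ 0.001 -0.    -1.   ] op 0.08 f [-0.9  0.3  3.5]
flux_jar 0.85 [161. 171. 181. 192.] [0.47  0.343 0.041] [0.521 0.382 0.062]
flux_jar 0.69 [231. 196. 247. 219.] [0.452 0.069 0.034] [0.482 0.096 0.055]
dapping_block 0.82 [183. 182. 204. 203.] [0.463 0.254 0.035] [0.489 0.287 0.049]
```

View pics/s6.png

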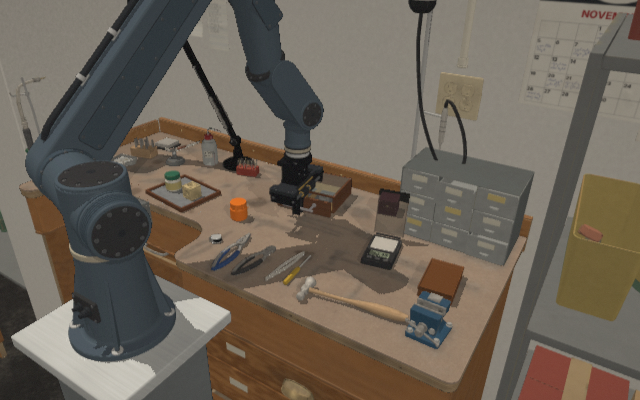

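Emit:
servo_tool(increments=[[1,[0,-10,0],0.2],[1,[0,-20,0],0],[1,[0,-20,0],0],[1,[0,-20,0],0],[1,[0,-14,0],0]])

```text
time_s: 15.05
position: [0.4711, -0.0679, 0.0165]
tcp_rot: [[-0.132, 0.991, 0.002], [0.991, 0.132, -0.0], [-0.001, 0.002, -1.0]]
force: [1.4, 4.1, 7.0]
opening: 0.08
```

Emit:
servo_tool(increments=[[1,[0,-3,0],0],[1,[0,0,0],0]])

```text
time_s: 15.3
position: [0.4675, -0.0683, 0.0164]
tcp_rot: [[-0.132, 0.991, -0.0], [0.991, 0.132, 0.0], [0.0, -0.0, -1.0]]
force: [-1.3, 2.0, 9.9]
opening: 0.075
```

```bash
python3 - <<'E'
from h import *
s=st()
print(np.hypot(*(s['position'][:2]-[.5547,-.0568])))
E
```

```text
t 15.3 p [ 0.4675 -0.0683  0.0164] yaw 97.61 z [-0.  0. -1.] op 0.075 f [-1.3  2.   9.9]
0.08798693831971713
```

Emit:
servo_tool(increments=[[0.7,[0,0,0],0],[0.7,[0,0,0],0],[0.7,[0,0,-40],0],[0.7,[0,0,-50],0],[0.48,[-10,20,-30],0]])

```text
time_s: 15.92
position: [0.4882, -0.0752, 0.137]
tcp_rot: [[-0.133, 0.991, -0.001], [0.991, 0.133, 0.0], [0.0, -0.001, -1.0]]
force: [1.1, -0.4, -0.9]
opening: 0.35
```

Emit:
servo_tool(increments=[[0.48,[-20,30,-20],0],[0.48,[-20,30,0],0],[0.48,[0,0,0],0]])

```text
time_s: 16.3
position: [0.557, -0.1092, 0.1559]
tcp_rot: [[-0.132, 0.991, 0.004], [0.991, 0.132, -0.002], [-0.002, 0.004, -1.0]]
force: [0.7, 0.7, 0.3]
opening: 0.511
```

```bash
python3 look.py w7
```

```text
t 16.3 p [ 0.557  -0.1092  0.1559] yaw 97.59 z [ 0.004 -0.002 -1.   ] op 0.511 f [0.7 0.7 0.3]
```

View pics/w7.png

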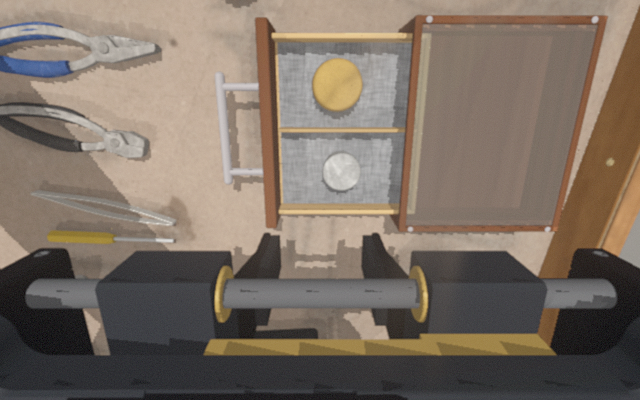

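```bash
python3 - <<'E'
from h import *
s=bot.read_state()
W=np.load('w7W.npy');z=W[...,2]
for t in('tin_grey','beeswax'):
    for r in bot.trace('wrist',t)[:2]:
        w=W[r['region']];w=w[w[:,2]>.026]
        print(t,r['p'],np.round(r['bbox']),len(w),w.mean(0).round(4) if len(w) else '',cv2.minEnclosingCircle((w[:,:2]*1000).astype(np.float32)) if len(w)>3 else '')
v,u=np.mgrid[0:400,0:640]
m=(z>.028)&(z<.042)&(np.hypot(u-341,v-171)<24)
w=W[m];print(len(w),w.mean(0).round(4),cv2.minEnclosingCircle((w[:,:2]*1000).astype(np.float32)))
E
```

```text
tin_grey 0.62 [322. 149. 360. 185.] 1133 [ 0.5743 -0.0904  0.032 ] ((574.7310180664062, -90.95733642578125), 17.407886505126953)
beeswax 0.59 [312.  55. 363. 110.] 2057 [ 0.5599 -0.0178  0.0305] ((560.1806030273438, -18.06095314025879), 21.318729400634766)
1137 [ 0.5745 -0.0906  0.0321] ((574.721923828125, -91.09455871582031), 17.49468231201172)
```

Emit:
servo_tool(increments=[[0.48,[8,10,30],0],[0.48,[8,10,30],0],[0.48,[0,0,30],0],[0.48,[0,0,10],0],[0.48,[0,0,0],0]])

```text
time_s: 17.08
position: [0.5709, -0.0885, 0.0551]
tcp_rot: [[-0.133, 0.991, -0.002], [0.991, 0.133, 0.001], [0.001, -0.002, -1.0]]
force: [0.8, 0.1, -0.7]
opening: 0.519
```

```bash
python3 look.py w8
```

```text
t 17.07 p [ 0.5709 -0.0885  0.0551] yaw 97.63 z [-0.002  0.001 -1.   ] op 0.519 f [ 0.8  0.1 -0.7]
```

View pics/w8.png

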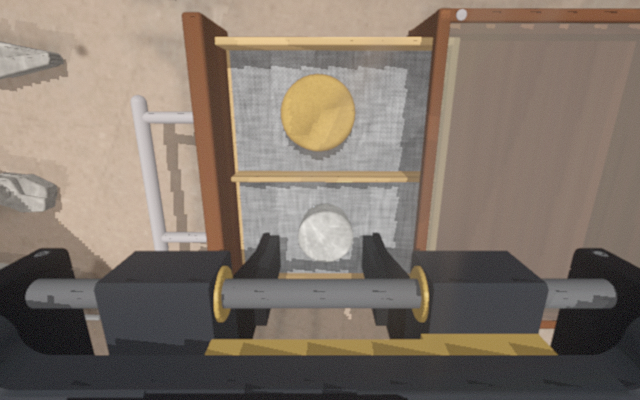

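Emit:
servo_tool(increments=[[0.48,[-2.5,3,8],0],[0.48,[0,0,15],0],[0.48,[0,0,10],0],[0.48,[0,0,6],0],[0.48,[0,0,0],0]])

```text
time_s: 17.75
position: [0.5747, -0.0907, 0.0158]
tcp_rot: [[-0.133, 0.991, -0.001], [0.991, 0.133, 0.001], [0.001, -0.001, -1.0]]
force: [-0.3, -0.2, 0.6]
opening: 0.518
```

```bash
python3 - <<'E'
from h import *
st()
E
```

```text
t 17.75 p [ 0.5747 -0.0907  0.0158] yaw 97.63 z [-0.001  0.001 -1.   ] op 0.518 f [-0.3 -0.2  0.6]
```

Emit:
servo_tool(increments=[[1,[0,0,0],0],[1,[0,0,0],0],[1,[0,0,0],0]])

```text
time_s: 18.12
position: [0.5754, -0.091, 0.0169]
tcp_rot: [[-0.133, 0.991, 0.001], [0.991, 0.133, -0.0], [-0.0, 0.001, -1.0]]
force: [0.2, -0.1, -0.2]
opening: 0.372
```

Emit:
servo_tool(increments=[[1,[0,0,-15],0],[1,[0,0,-40],0],[1,[0,0,-50],0],[1,[0,0,-40],0],[1,[0,0,0],0]])

```text
time_s: 18.75
position: [0.5778, -0.0918, 0.1663]
tcp_rot: [[-0.133, 0.991, 0.009], [0.991, 0.133, -0.003], [-0.004, 0.008, -1.0]]
force: [0.3, 0.6, -1.2]
opening: 0.377
```

```bash
python3 look.py w9; python3 - <<'E'
from h import *
W=np.load('w1W.npy');z=W[...,2];x=W[...,0];y=W[...,1]
# scale geometry: px of platform in w1
W3=np.load('w3W.npy')
for W,n in((W,'w1'),(W3,'w3')):
    im=cv2.imread(f'pics/{n}.png').astype(int);z=W[...,2];x=W[...,0];y=W[...,1]
    m=(z>.008)&(z<.0215)&(abs(y+.333)<.06)&(x>.45)&(x<.60)
    w=(W[m][:,:2]*1000).astype(np.float32);print(n,'scale',cv2.minAreaRect(w))
    # platform: bright
    b=im.min(-1)
    m2=m&(b>130)&(x>.51)
    k,l,stt,c=cv2.connectedComponentsWithStats(m2.astype(np.uint8))
    i=1+np.argmax(stt[1:,4]);w=(W[l==i][:,:2]*1000).astype(np.float32);print('plat',cv2.minAreaRect(w),stt[i],w.mean(0))
E
```

```text
t 18.75 p [ 0.5778 -0.0918  0.1663] yaw 97.64 z [ 0.009 -0.003 -1.   ] op 0.377 f [ 0.3  0.6 -1.2]
w1 scale ((530.8851318359375, -334.041748046875), (130.68577575683594, 78.02935028076172), 10.89309310913086)
plat ((547.2152099609375, -331.9818420410156), (56.14406204223633, 62.313385009765625), 10.07027816772461) [ 505  126   53   54 2330] [ 547.6587  -331.62057]
w3 scale ((530.59228515625, -333.97808837890625), (130.4634246826172, 78.90377807617188), 10.365120887756348)
plat ((547.257568359375, -332.3437805175781), (56.63093566894531, 64.80671691894531), 11.389111518859863) [ 535   61   84   91 5728] [ 548.18036 -332.01483]
```

View pics/w9.png

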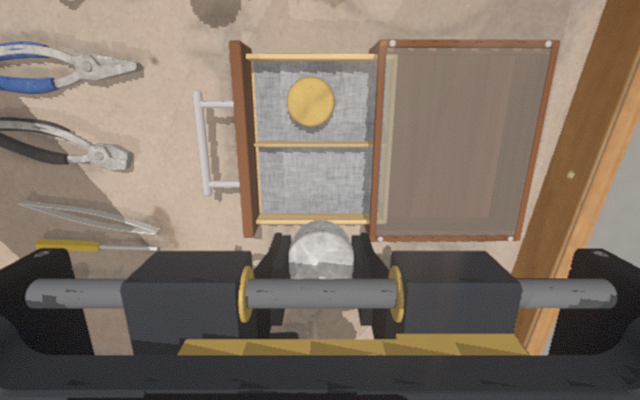

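```bash
python3 - <<'E'
from h import *
W=np.load('w3W.npy');z=W[...,2];x=W[...,0];y=W[...,1]
W1=np.load('w1W.npy')
c,s=np.cos(np.radians(10.5)),np.sin(np.radians(10.5))
for A in(W,W1,np.load('topW.npy')):
    a=(A[...,0]-.547)*c+(A[...,1]+.332)*s;b=-(A[...,0]-.547)*s+(A[...,1]+.332)*c
    for zz in(.03,.05,.07,.09,.11,.13):
        m=(abs(A[...,2]-zz)<.008)&(abs(b)<.045)&(a>0)&(a<.15)
        if m.sum()>5:print(zz,m.sum(),np.percentile(a[m],[2,50,98]).round(3),end=' ')
    print()
plan([.547,-.332,.166],10.5,9)
E
```

```text
0.03 481 [0.04  0.048 0.052] 0.05 339 [0.044 0.052 0.056] 0.07 374 [0.049 0.055 0.06 ] 0.09 527 [0.053 0.059 0.065] 0.11 427 [0.057 0.062 0.067] 
0.03 788 [0.041 0.114 0.149] 0.05 954 [0.046 0.112 0.149] 0.07 1080 [0.051 0.112 0.147] 0.09 1332 [0.055 0.107 0.142] 0.11 1315 [0.059 0.109 0.137] 0.13 985 [0.064 0.098 0.13 ] 
0.03 68 [0.039 0.049 0.146] 0.05 76 [0.044 0.054 0.143] 0.07 85 [0.049 0.058 0.143] 0.09 86 [0.054 0.063 0.145] 0.11 91 [0.059 0.067 0.145] 0.13 104 [0.062 0.071 0.14 ] 
[-26.1, -6.8, -0.2] 9.7
[-26.9, -2.3, -0.2] 9.7
[-26.9, 2.3, -0.2] 9.7
[-26.1, 6.7, -0.2] 9.7
[-24.6, 11.0, -0.2] 9.7
[-22.4, 15.0, -0.2] 9.7
[-19.5, 18.6, -0.2] 9.7
[-16.1, 21.6, -0.2] 9.7
[-12.3, 24.0, -0.2] 9.7
```

Emit:
servo_tool(increments=[[1,[-26,-7,0],9.7],[1,[-27,-2.5,0],9.7],[1,[-27,2.5,0],9.7],[1,[-26,6.5,0],9.7],[1,[-24.5,11,0],9.7]])

```text
time_s: 19.42
position: [0.5571, -0.2248, 0.1598]
tcp_rot: [[0.659, 0.752, -0.003], [0.752, -0.659, 0.002], [-0.001, -0.004, -1.0]]
force: [-0.3, 0.1, -0.4]
opening: 0.373
```

Emit:
servo_tool(increments=[[1,[-22.5,15,0],9.7],[1,[-19.5,18.5,0],9.7],[1,[-16,21.5,0],9.7],[1,[-12.5,24,0],9.7],[1,[0,0,0],0]])

```text
time_s: 20.05
position: [0.5439, -0.3329, 0.1599]
tcp_rot: [[0.984, 0.178, -0.002], [0.178, -0.984, 0.001], [-0.002, -0.002, -1.0]]
force: [-0.7, 0.5, 0.1]
opening: 0.372
```

Emit:
servo_tool(increments=[[1,[0,0,0],0]])

```text
time_s: 20.18
position: [0.5442, -0.3302, 0.1603]
tcp_rot: [[0.983, 0.181, -0.002], [0.181, -0.983, 0.003], [-0.002, -0.003, -1.0]]
force: [0.5, 0.6, -1.0]
opening: 0.372
```

```bash
python3 look.py w10; python3 - <<'E'
from h import *
s=bot.read_state()
W=np.load('w10W.npy');z=W[...,2]
im=cv2.imread('pics/w10.png').astype(int)
m=(z>.008)&(z<.0215)&(abs(W[...,1]+.333)<.06)&(W[...,0]>.45)&(W[...,0]<.60)
w=(W[m][:,:2]*1000).astype(np.float32);print(cv2.minAreaRect(w),len(w))
plan([.547,-.332,.12],10.5,1)
E
```

```text
t 20.18 p [ 0.5442 -0.3302  0.1603] yaw 10.43 z [-0.002  0.003 -1.   ] op 0.372 f [ 0.5  0.6 -1. ]
((539.090576171875, -333.0748596191406), (112.01033020019531, 76.46260833740234), 10.7172269821167) 6844
[2.1, 2.4, 40.6] -0.1
```

View pics/w10.png

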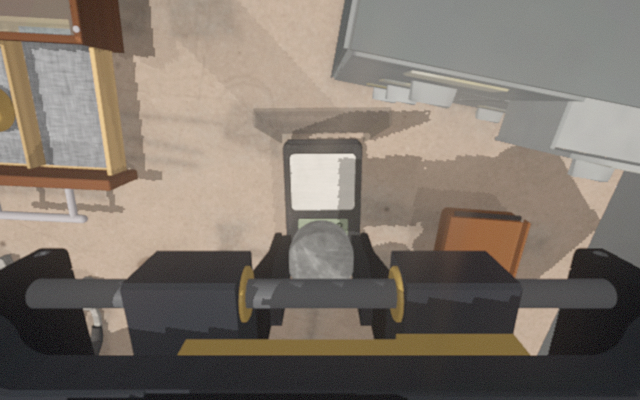

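```bash
python3 - <<'E'
from h import *
W=np.load('w10W.npy');im=cv2.imread('pics/w10.png').astype(int);b=im.min(-1)
m=(b>140)&(abs(W[...,2]-.016)<.006);m[:,:280]=0;m[:,370:]=0;m[216:]=0;m[:145]=0
w=(W[m][:,:2]*1000).astype(np.float32);print(cv2.minAreaRect(w),w.mean(0),len(w))
E
```

```text
((546.0571899414062, -331.857421875), (57.564517974853516, 62.55060958862305), 10.42233943939209) [ 547.6465 -331.2065] 3552
```

Emit:
servo_tool(increments=[[1,[2,2.5,40],0],[1,[0,0,45],0],[1,[0,0,30],0],[1,[0,0,14],0],[1,[0,0,5],0]])

```text
time_s: 20.85
position: [0.5475, -0.3329, 0.0271]
tcp_rot: [[0.984, 0.181, -0.001], [0.181, -0.984, 0.001], [-0.001, -0.001, -1.0]]
force: [0.2, -0.4, 0.4]
opening: 0.377
```

Emit:
servo_tool(increments=[[1,[0,0,0],0],[1,[0,0,0],0]])

```text
time_s: 21.1
position: [0.5483, -0.3343, 0.0289]
tcp_rot: [[0.984, 0.18, 0.002], [0.18, -0.984, -0.002], [0.002, 0.002, -1.0]]
force: [0.2, -0.7, -0.4]
opening: 0.375
```

Emit:
servo_tool(increments=[[1,[-0.5,-1,4],0],[1,[0,0,2],0],[1,[0,0,0],0],[1,[0,0,0],0]])

```text
time_s: 21.6
position: [0.5468, -0.3329, 0.0215]
tcp_rot: [[0.984, 0.179, -0.0], [0.179, -0.984, 0.0], [0.0, -0.0, -1.0]]
force: [0.1, 0.4, -0.9]
opening: 0.371
```

Emit:
servo_tool(increments=[[1,[0,0,0],0]])

```text
time_s: 21.72
position: [0.5468, -0.3329, 0.0216]
tcp_rot: [[0.984, 0.179, 0.0], [0.179, -0.984, -0.0], [0.0, 0.0, -1.0]]
force: [0.3, 0.5, 0.2]
opening: 0.372
```

Emit:
servo_tool(increments=[[1,[0,0,0],0]])

```text
time_s: 21.85
position: [0.5468, -0.3329, 0.0215]
tcp_rot: [[0.984, 0.179, 0.0], [0.179, -0.984, -0.0], [0.0, 0.0, -1.0]]
force: [-0.6, -0.8, -0.7]
opening: 0.37
```

Settled with no contact yet. I'll go 1 mm lower and release gently.

Emit:
servo_tool(increments=[[1,[0,0,1],0],[1,[0,0,0],0],[0.48,[0,0,0],0],[0.48,[0,0,0],0],[0.48,[0,0,0],0]])

```text
time_s: 22.48
position: [0.5467, -0.3328, 0.0204]
tcp_rot: [[0.984, 0.179, -0.0], [0.179, -0.984, 0.0], [-0.0, -0.0, -1.0]]
force: [-0.4, 0.2, -1.2]
opening: 0.511
```

Emit:
servo_tool(increments=[[0.48,[0,0,-15],0],[0.48,[0,0,-40],0],[0.48,[0,0,-50],0],[0.48,[0,0,-40],0],[0.7,[0,0,0],0]])

```text
time_s: 23.1
position: [0.5491, -0.3347, 0.1709]
tcp_rot: [[0.984, 0.179, 0.008], [0.179, -0.984, -0.007], [0.006, 0.008, -1.0]]
force: [0.2, -0.6, -0.6]
opening: 0.468
```

```bash
python3 look.py w11; python3 - <<'E'
from h import *
W=np.load('w11W.npy');z=W[...,2]
m=(z>.033)&(z<.043)&(np.hypot(W[...,0]-.547,W[...,1]+.332)<.03)
w=W[m];print(len(w),w.mean(0).round(4),w[:,2].std(),cv2.minEnclosingCircle((w[:,:2]*1000).astype(np.float32)))
print(st() and '');plan([.4675,-.0683,.12],97.6,9,p0=[.547,-.332,.165])
E
```

```text
t 23.1 p [ 0.5491 -0.3347  0.1709] yaw 10.34 z [ 0.008 -0.007 -1.   ] op 0.468 f [ 0.2 -0.6 -0.6]
999 [ 0.5493 -0.333   0.0361] 0.0007676925787717362 ((548.6552734375, -333.0694885253906), 17.376585006713867)
t 23.15 p [ 0.5477 -0.3336  0.1684] yaw 10.34 z [ 0.004 -0.003 -1.   ] op 0.432 f [-0.5  0.1 -0.2]

[-3.4, -30.4, 5.0] -9.7
[1.7, -30.6, 5.0] -9.7
[6.9, -29.8, 5.0] -9.7
[11.8, -28.2, 5.0] -9.7
[16.4, -25.9, 5.0] -9.7
[20.5, -22.7, 5.0] -9.7
[24.0, -19.0, 5.0] -9.7
[26.9, -14.6, 5.0] -9.7
[29.0, -9.9, 5.0] -9.7
```

View pics/w11.png

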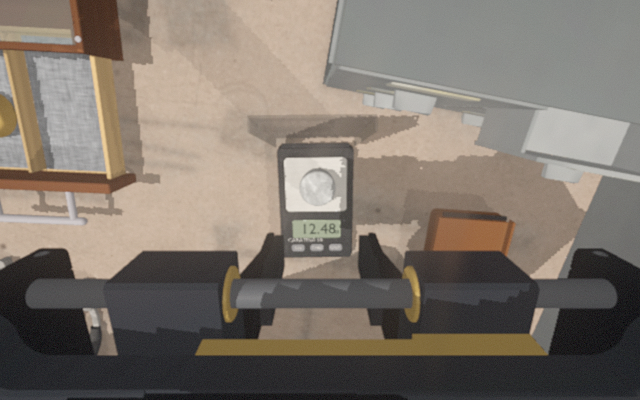

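Emit:
servo_tool(increments=[[0.7,[-3.5,-30.5,5],-9.7],[0.7,[1.5,-30.5,5],-9.7],[0.7,[7,-30,5],-9.7],[0.7,[12,-28,5],-9.7],[0.7,[16.5,-26,5],-9.7]])

```text
time_s: 23.78
position: [0.5012, -0.1845, 0.1392]
tcp_rot: [[0.513, 0.858, -0.003], [0.858, -0.513, 0.002], [0.0, -0.003, -1.0]]
force: [0.2, -0.3, -0.7]
opening: 0.303
```

Emit:
servo_tool(increments=[[0.7,[20.5,-22.5,5],-9.7],[0.7,[24,-19,5],-9.7],[0.7,[27,-14.5,5],-9.7],[0.7,[29,-10,5],-9.7],[0.7,[0,0,0],0]])

```text
time_s: 24.4
position: [0.4647, -0.0664, 0.1193]
tcp_rot: [[-0.135, 0.991, -0.005], [0.991, 0.135, 0.002], [0.003, -0.005, -1.0]]
force: [-0.5, -0.7, 0.6]
opening: 0.3
```

Emit:
servo_tool(increments=[[0.7,[0,0,0],0]])

```text
time_s: 24.52
position: [0.4679, -0.0693, 0.1203]
tcp_rot: [[-0.131, 0.991, 0.0], [0.991, 0.131, -0.0], [-0.0, 0.0, -1.0]]
force: [0.1, -0.1, 0.2]
opening: 0.3
```

```bash
python3 look.py w12; python3 - <<'E'
from h import *
s=bot.read_state()
plan([.4675,-.0683,.11],97.6,1)
p=cv2.imread('pics/w12.png')
for q in proj('wrist',[[.4675,-.0683,.033]],s): 
    print(q);cv2.circle(p,(int(q[0]),int(q[1])),3,(0,0,255),-1)
cv2.imwrite('pics/w12m.png',p)
E
```

```text
t 24.52 p [ 0.4679 -0.0693  0.1203] yaw 97.55 z [ 0. -0. -1.] op 0.3 f [ 0.1 -0.1  0.2]
[1.5, -0.5, 10.4] -0.1
[318.82096437 198.87220006]
```

View pics/w12m.png

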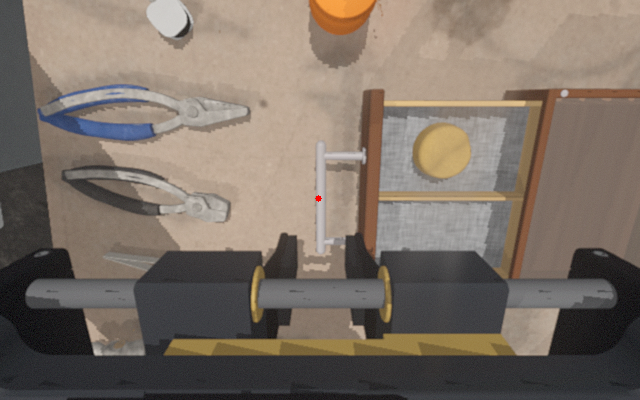

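Emit:
servo_tool(increments=[[0.7,[0,0,40],0],[0.7,[0,0,35],0],[0.7,[0,0,25],0],[0.7,[0,0,4],0],[0.7,[0,0,0],0]])

```text
time_s: 25.2
position: [0.4681, -0.0696, 0.0167]
tcp_rot: [[-0.132, 0.991, 0.001], [0.991, 0.132, -0.0], [-0.0, 0.001, -1.0]]
force: [1.0, -0.4, 0.5]
opening: 0.3
```

Emit:
servo_tool(increments=[[1,[0,0,0],0],[1,[0,0,0],0],[1,[0,0,0],0]])

```text
time_s: 25.58
position: [0.4679, -0.069, 0.0173]
tcp_rot: [[-0.133, 0.991, 0.001], [0.991, 0.133, -0.001], [-0.001, 0.001, -1.0]]
force: [-0.3, -0.7, 2.9]
opening: 0.08
```

Emit:
servo_tool(increments=[[1,[0,10,0],0],[1,[0,20,0],0],[1,[0,20,0],0],[1,[0,20,0],0],[1,[0,20,0],0]])

```text
time_s: 26.2
position: [0.5574, -0.0571, 0.0173]
tcp_rot: [[-0.133, 0.991, -0.0], [0.991, 0.133, -0.001], [-0.001, -0.0, -1.0]]
force: [-2.4, -3.5, 3.4]
opening: 0.075
```

Emit:
servo_tool(increments=[[1,[0,10,0],0],[1,[0,5,0],0],[1,[0,0,0],0]])

```text
time_s: 26.58
position: [0.5732, -0.0551, 0.0173]
tcp_rot: [[-0.133, 0.991, 0.003], [0.991, 0.133, -0.001], [-0.001, 0.003, -1.0]]
force: [1.2, -1.2, 4.8]
opening: 0.082
```

Emit:
servo_tool(increments=[[1,[0,3,0],0],[1,[0,0,0],0]])

```text
time_s: 26.82
position: [0.5744, -0.0549, 0.0172]
tcp_rot: [[-0.133, 0.991, 0.0], [0.991, 0.133, -0.001], [-0.001, -0.0, -1.0]]
force: [-1.4, -1.9, 7.2]
opening: 0.08
```

Emit:
servo_tool(increments=[[1,[0,3,0],0],[1,[0,0,0],0]])

```text
time_s: 27.08
position: [0.5744, -0.0548, 0.0172]
tcp_rot: [[-0.134, 0.991, -0.006], [0.991, 0.134, -0.001], [0.0, -0.006, -1.0]]
force: [-7.5, -5.2, 10.5]
opening: 0.082
```

Emit:
servo_tool(increments=[[1,[0,2,0],0],[1,[0,0,0],0]])

```text
time_s: 27.32
position: [0.5743, -0.0548, 0.0171]
tcp_rot: [[-0.135, 0.991, -0.011], [0.991, 0.135, -0.001], [0.001, -0.011, -1.0]]
force: [-10.3, -7.9, 14.5]
opening: 0.082
```

Emit:
servo_tool(increments=[[1,[0,-6,0],0],[1,[0,0,0],0]])

```text
time_s: 27.58
position: [0.5732, -0.0551, 0.0172]
tcp_rot: [[-0.133, 0.991, 0.0], [0.991, 0.133, -0.001], [-0.001, 0.0, -1.0]]
force: [-1.8, -2.3, 6.2]
opening: 0.079
```

Emit:
servo_tool(increments=[[0.7,[0,0,0],0],[0.7,[0,0,0],0],[0.7,[0,0,0],0]])

```text
time_s: 27.95
position: [0.573, -0.0543, 0.0161]
tcp_rot: [[-0.133, 0.991, -0.001], [0.991, 0.133, 0.0], [0.001, -0.001, -1.0]]
force: [-0.7, 0.6, 1.1]
opening: 0.279
```

Emit:
servo_tool(increments=[[0.7,[0,0,-20],0],[0.7,[0,0,-45],0],[0.7,[0,0,-45],0],[0.7,[0,0,0],0],[0.7,[0,0,0],0]])

```text
time_s: 28.58
position: [0.5728, -0.0543, 0.126]
tcp_rot: [[-0.133, 0.991, -0.001], [0.991, 0.133, 0.0], [0.001, -0.001, -1.0]]
force: [0.7, -0.4, -1.1]
opening: 0.301
```

```bash
python3 look.py w13
```

```text
t 28.57 p [ 0.5728 -0.0543  0.126 ] yaw 97.64 z [-0.001  0.    -1.   ] op 0.301 f [ 0.7 -0.4 -1.1]
```

View pics/w13.png

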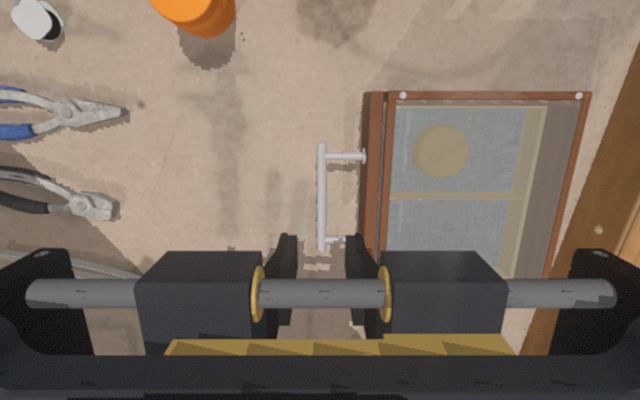

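```bash
python3 - <<'E'
from h import *
W=np.load('w13W.npy');c,s=np.cos(np.radians(7.5)),np.sin(np.radians(7.5))
for v in(115,150,200,235):
  print(v,[(u,round(1000*((W[v,u,0]-.573)*c+(W[v,u,1]+.0545)*s),1),round(W[v,u,2]*1000)) for u in range(358,402,2)])
p=cv2.imread('pics/w13.png');cv2.imwrite('pics/w13c.png',cv2.resize(p[80:260,300:420],None,fx=3.3,fy=3.3))
E
```

```text
Traceback (most recent call last):
ValueError: cannot convert float NaN to integer
```

```bash
python3 - <<'E'
from h import *
W=np.load('w13W.npy');c,s=np.cos(np.radians(7.5)),np.sin(np.radians(7.5))
for v in(115,150,200,235):
  print(v,[(u,float(np.round(1000*((W[v,u,0]-.573)*c+(W[v,u,1]+.0545)*s),1)),float(np.round(W[v,u,2]*1000))) for u in range(358,402,2)])
p=cv2.imread('pics/w13.png');cv2.imwrite('pics/w13c.png',cv2.resize(p[80:260,300:420],None,fx=3.3,fy=3.3))
E
```

```text
115 [(358, 32.6, 1.0), (360, 34.4, 1.0), (362, 35.0, 10.0), (364, nan, nan), (366, 35.0, 34.0), (368, 35.2, 44.0), (370, 36.0, 49.0), (372, 37.4, 49.0), (374, 38.7, 50.0), (376, 40.2, 49.0), (378, 41.8, 48.0), (380, 43.3, 48.0), (382, 44.5, 49.0), (384, 53.1, 11.0), (386, 46.1, 56.0), (388, 47.6, 55.0), (390, 48.7, 57.0), (392, 50.2, 56.0), (394, 51.6, 56.0), (396, 53.2, 55.0), (398, 54.5, 55.0), (400, 56.1, 55.0)]
150 [(358, 33.8, -0.0), (360, 34.8, 7.0), (362, 32.8, 36.0), (364, 34.2, 38.0), (366, 34.9, 43.0), (368, 35.8, 48.0), (370, 37.1, 49.0), (372, 38.5, 49.0), (374, 40.1, 49.0), (376, 41.6, 48.0), (378, 43.0, 49.0), (380, 44.7, 48.0), (382, 52.8, 13.0), (384, 46.4, 54.0), (386, 47.5, 56.0), (388, 49.1, 55.0), (390, 50.3, 56.0), (392, 52.1, 55.0), (394, 53.5, 55.0), (396, 54.9, 55.0), (398, 56.3, 55.0), (400, 57.7, 55.0)]
200 [(358, 34.9, 5.0), (360, 34.9, 19.0), (362, 34.9, 33.0), (364, 34.9, 45.0), (366, 35.9, 49.0), (368, 37.3, 50.0), (370, 38.9, 49.0), (372, 40.5, 49.0), (374, 41.9, 49.0), (376, 43.5, 49.0), (378, 51.8, 13.0), (380, 46.0, 53.0), (382, 47.1, 55.0), (384, 48.3, 56.0), (386, 49.8, 56.0), (388, 51.4, 56.0), (390, 53.0, 55.0), (392, 54.4, 56.0), (394, 56.3, 54.0), (396, 57.7, 55.0), (398, 59.0, 55.0), (400, 60.5, 55.0)]
235 [(358, 20.7, 130.0), (360, 21.8, 129.0), (362, 34.9, 41.0), (364, 35.6, 48.0), (366, 37.0, 49.0), (368, 38.7, 49.0), (370, 40.3, 49.0), (372, 41.9, 49.0), (374, 43.4, 50.0), (376, 51.7, 13.0), (378, 46.2, 52.0), (380, 46.9, 56.0), (382, 48.6, 56.0), (384, 50.1, 56.0), (386, 51.6, 56.0), (388, 53.4, 55.0), (390, 54.8, 56.0), (392, 56.4, 55.0), (394, 58.2, 54.0), (396, 59.4, 56.0), (398, 61.2, 55.0), (400, 62.7, 55.0)]
```

View pics/w13c.png

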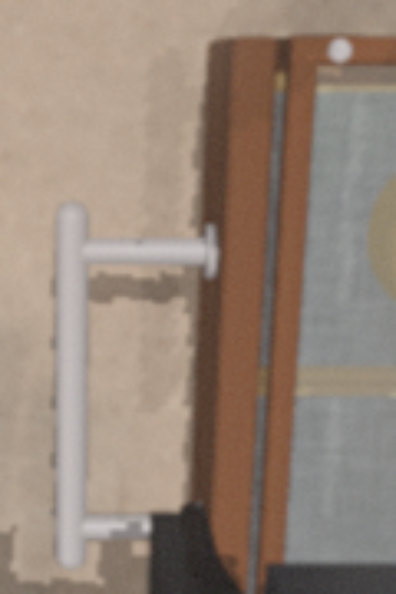

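```bash
python3 - <<'E'
from h import *
plan([.471,.2715,.126],-7.2,10)
E
```

```text
[33.6, -5.7, -0.1] 10.5
[32.0, -11.7, -0.1] 10.5
[29.4, -17.4, -0.1] 10.5
[25.7, -22.4, -0.1] 10.5
[21.2, -26.7, -0.1] 10.5
[16.0, -30.1, -0.1] 10.5
[10.2, -32.5, -0.1] 10.5
[4.1, -33.9, -0.1] 10.5
[-2.1, -34.0, -0.1] 10.5
[-8.3, -33.1, -0.1] 10.5
```

Emit:
servo_tool(increments=[[0.3,[33.5,-5.5,0],10.5],[0.3,[32,-11.5,0],10.5],[0.3,[29.5,-17.5,0],10.5],[0.3,[25.5,-22.5,0],10.5],[0.3,[21,-26.5,0],10.5]])

```text
time_s: 29.25
position: [0.5216, 0.1088, 0.1247]
tcp_rot: [[0.71, 0.704, -0.004], [0.704, -0.71, 0.0], [-0.003, -0.003, -1.0]]
force: [0.1, 0.4, -0.3]
opening: 0.689
```

Emit:
servo_tool(increments=[[0.3,[16,-30,0],10.5],[0.3,[10,-32.5,0],10.5],[0.3,[4,-34,0],10.5],[0.3,[-2,-34,0],10.5],[0.3,[-8.5,-33,0],10.5]])

```text
time_s: 29.88
position: [0.471, 0.2711, 0.1246]
tcp_rot: [[0.991, -0.134, -0.004], [-0.134, -0.991, -0.001], [-0.004, 0.002, -1.0]]
force: [0.4, -0.1, -0.6]
opening: 0.698
```

Emit:
servo_tool(increments=[[0.3,[0,0,0],0],[0.3,[0,0,0],0]])

```text
time_s: 30.12
position: [0.4719, 0.2699, 0.1254]
tcp_rot: [[0.992, -0.126, -0.002], [-0.126, -0.992, -0.001], [-0.002, 0.001, -1.0]]
force: [1.3, 0.3, -1.1]
opening: 0.701
```

```bash
python3 look.py w14; python3 - <<'E'
from h import *
W=np.load('w14W.npy');z=W[...,2];x=W[...,0];y=W[...,1]
m=(z>.042)&(z<.053)&(abs(x-.471)<.035)&(abs(y-.2713)<.035)
w=(W[m][:,:2]*1000).astype(np.float32);print(cv2.minAreaRect(w),len(w))
m=(z>.054)&(z<.066)&(abs(x-.48)<.035)&(abs(y-.3585)<.035)
w=(W[m][:,:2]*1000).astype(np.float32);print(cv2.minAreaRect(w),len(w))
E
```

```text
t 30.12 p [0.4719 0.2699 0.1254] yaw -7.25 z [-0.002 -0.001 -1.   ] op 0.701 f [ 1.3  0.3 -1.1]
((471.31927490234375, 271.17596435546875), (40.114681243896484, 39.869571685791016), 82.49693298339844) 2097
((479.0614929199219, 357.86944580078125), (45.51583480834961, 44.69422149658203), 32.636226654052734) 2749
```

View pics/w14.png

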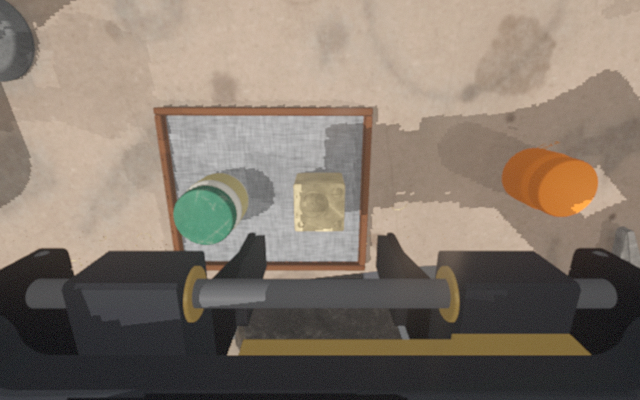

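Emit:
servo_tool(increments=[[0.3,[-0.5,-1,35],0],[0.3,[0,0,40],0],[0.3,[0,0,25],0],[0.3,[0,0,8],0],[0.3,[0,0,0],0]])

```text
time_s: 30.8
position: [0.4725, 0.2709, 0.0184]
tcp_rot: [[0.992, -0.129, -0.001], [-0.129, -0.992, -0.0], [-0.001, 0.0, -1.0]]
force: [0.8, -0.2, -0.3]
opening: 0.699
```

Emit:
servo_tool(increments=[[1,[0,0,0],0],[1,[0,0,0],0],[1,[0,0,0],0],[1,[0,0,0],0]])

```text
time_s: 31.3
position: [0.4726, 0.2717, 0.0193]
tcp_rot: [[0.992, -0.128, 0.001], [-0.128, -0.992, 0.0], [0.001, -0.0, -1.0]]
force: [-0.8, -2.0, 5.2]
opening: 0.458
```

```bash
python3 - <<'E'
from h import *
s=st()
p=s['position'].copy();p[2]=.12
plan([.4928,-.1173,.12],-5.9,8,p0=p)
E
```

```text
t 31.3 p [0.4726 0.2717 0.0193] yaw -7.35 z [ 0.001  0.    -1.   ] op 0.458 f [-0.8 -2.   5.2]
[8.7, 47.9, -0.0] -0.2
[8.6, 47.9, -0.0] -0.2
[8.4, 48.0, -0.0] -0.2
[8.3, 48.0, -0.0] -0.2
[8.1, 48.0, -0.0] -0.2
[8.0, 48.0, -0.0] -0.2
[7.8, 48.1, -0.0] -0.2
[7.7, 48.1, -0.0] -0.2
```

Emit:
servo_tool(increments=[[1,[0,0,-20],0],[1,[0,0,-40],0],[1,[0,0,-40],0],[1,[8.5,48,0],-0.2],[1,[8.5,48,0],-0.2]])

```text
time_s: 31.92
position: [0.4763, 0.1737, 0.1186]
tcp_rot: [[0.993, -0.119, 0.0], [-0.119, -0.993, -0.0], [0.0, 0.0, -1.0]]
force: [1.1, -0.1, -4.7]
opening: 0.455
```

Emit:
servo_tool(increments=[[1,[8.5,48,0],-0.2],[1,[8.5,48,0],-0.2],[1,[8,48,0],-0.2],[1,[8,48,0],-0.2],[1,[8,48,0],-0.2]])

```text
time_s: 32.55
position: [0.4894, -0.0701, 0.1179]
tcp_rot: [[0.995, -0.104, -0.002], [-0.104, -0.995, 0.001], [-0.002, -0.001, -1.0]]
force: [0.3, -0.2, -5.0]
opening: 0.454
```

Emit:
servo_tool(increments=[[1,[9,48,0],-0.2],[1,[0,0,30],0],[1,[0,0,30],0],[1,[0,0,15],0],[1,[0,0,0],0]])

```text
time_s: 33.17
position: [0.4932, -0.117, 0.0424]
tcp_rot: [[0.995, -0.1, -0.003], [-0.1, -0.995, 0.001], [-0.003, -0.001, -1.0]]
force: [-1.5, 0.0, -4.2]
opening: 0.457
```

```bash
python3 - <<'E'
from h import *
s=st()
plan([.4938,-.1173,.0128],-5.9,1)
E
```

```text
t 33.17 p [ 0.4932 -0.117   0.0424] yaw -5.76 z [-0.003  0.001 -1.   ] op 0.457 f [-1.5  0.  -4.2]
[0.7, 0.3, 29.6] 0.1
```

Emit:
servo_tool(increments=[[1,[0.5,0,20],0],[1,[0,0,8],0],[1,[0,0,0],0],[1,[0,0,0],0]])

```text
time_s: 33.67
position: [0.4952, -0.1178, 0.0163]
tcp_rot: [[0.995, -0.1, 0.001], [-0.1, -0.995, -0.001], [0.001, 0.0, -1.0]]
force: [-0.1, -0.8, -3.8]
opening: 0.459
```

Emit:
servo_tool(increments=[[1,[0,0,0],0]])

```text
time_s: 33.8
position: [0.4951, -0.1178, 0.0162]
tcp_rot: [[0.995, -0.1, 0.001], [-0.1, -0.995, -0.001], [0.001, 0.0, -1.0]]
force: [0.7, -0.4, -5.2]
opening: 0.459
```

Still hanging (about 5 N of weight). I'll lower until contact.

Emit:
servo_tool(increments=[[1,[-1.5,0,2],0],[1,[0,0,0],0],[1,[0,0,0],0]])

```text
time_s: 34.17
position: [0.4931, -0.1175, 0.0135]
tcp_rot: [[0.995, -0.101, -0.0], [-0.101, -0.995, 0.0], [-0.0, -0.0, -1.0]]
force: [-0.7, -0.5, -5.0]
opening: 0.458
```

Emit:
servo_tool(increments=[[1,[0,0,2],0],[1,[0,0,0],0],[1,[0,0,0],0]])

```text
time_s: 34.55
position: [0.4934, -0.1176, 0.0126]
tcp_rot: [[0.995, -0.1, 0.001], [-0.1, -0.995, -0.0], [0.001, 0.0, -1.0]]
force: [-0.3, 0.5, 4.6]
opening: 0.461
```

Emit:
servo_tool(increments=[[0.3,[0,0,0],0],[0.3,[0,0,0],0],[0.3,[0,0,0],0],[0.3,[0,0,-50],0],[0.3,[0,0,-55],0]])

```text
time_s: 35.17
position: [0.4924, -0.1172, 0.1165]
tcp_rot: [[0.995, -0.101, -0.003], [-0.101, -0.995, 0.002], [-0.003, -0.001, -1.0]]
force: [0.5, -0.4, -0.1]
opening: 0.698
```

```bash
python3 look.py w15; python3 - <<'E'
from h import *
W=np.load('w15W.npy');z=W[...,2];x=W[...,0];y=W[...,1]
m=(z>.034)&(z<.046)&(abs(x-.489)<.035)&(abs(y+.116)<.035)
w=(W[m][:,:2]*1000).astype(np.float32);print(cv2.minAreaRect(w),len(w))
plan([.4790,.3580,.118],-7.2,9)
E
```

```text
t 35.17 p [ 0.4924 -0.1172  0.1165] yaw -5.78 z [-0.003  0.002 -1.   ] op 0.698 f [ 0.5 -0.4 -0.1]
((492.58709716796875, -117.68634796142578), (39.863304138183594, 39.47087478637695), 84.66670989990234) 2244
[-7.2, -52.5, 0.6] 0.2
[-7.4, -52.5, 0.6] 0.2
[-7.5, -52.5, 0.6] 0.2
[-7.7, -52.5, 0.6] 0.2
[-7.8, -52.4, 0.6] 0.2
[-8.0, -52.4, 0.6] 0.2
[-8.1, -52.4, 0.6] 0.2
[-8.3, -52.4, 0.6] 0.2
[-8.4, -52.4, 0.6] 0.2
```

Cube is back at (492.6,-117.7), under 1 mm from its start. Now the jar.

Emit:
servo_tool(increments=[[0.3,[-7,-52.5,0],0.2],[0.3,[-7.5,-52.5,0],0.2],[0.3,[-7.5,-52.5,0],0.2],[0.3,[-7.5,-52.5,0],0.2],[0.3,[-8,-52.5,0],0.2]])

```text
time_s: 35.85
position: [0.484, 0.1491, 0.1164]
tcp_rot: [[0.993, -0.118, 0.0], [-0.118, -0.993, 0.0], [0.0, -0.0, -1.0]]
force: [-0.0, -0.1, 1.0]
opening: 0.7
```

Emit:
servo_tool(increments=[[0.3,[-8,-52.5,0],0.2],[0.3,[-8,-52.5,0],0.2],[0.3,[-8.5,-52.5,0],0.2],[0.3,[-8.5,-52.5,0],0],[0.3,[0,0,20],0]])

```text
time_s: 36.48
position: [0.4783, 0.3647, 0.0976]
tcp_rot: [[0.992, -0.123, 0.006], [-0.123, -0.992, 0.004], [0.005, -0.004, -1.0]]
force: [-0.2, -0.5, 0.3]
opening: 0.702
```

Emit:
servo_tool(increments=[[0.3,[0,0,0],0]])

```text
time_s: 36.6
position: [0.4754, 0.3599, 0.0948]
tcp_rot: [[0.992, -0.127, -0.004], [-0.127, -0.992, -0.002], [-0.003, 0.002, -1.0]]
force: [0.8, 0.3, 0.5]
opening: 0.699
```

```bash
python3 look.py w16; python3 - <<'E'
from h import *
plan([.4793,.3580,.022],-7.2,1)
W=np.load('w16W.npy');z=W[...,2];x=W[...,0];y=W[...,1]
m=(z>.054)&(z<.066)&(abs(x-.48)<.035)&(abs(y-.3585)<.035)
w=(W[m][:,:2]*1000).astype(np.float32);print(cv2.minAreaRect(w),len(w))
E
```

```text
t 36.6 p [0.4754 0.3599 0.0948] yaw -7.29 z [-0.004 -0.002 -1.   ] op 0.699 f [0.8 0.3 0.5]
[3.3, 1.2, 73.6] -0.1
((479.1983337402344, 358.2935791015625), (44.71442794799805, 45.41537094116211), 24.48131561279297) 3525
```

Emit:
servo_tool(increments=[[0.3,[2.5,1,30],0],[0.3,[0,0,30],0],[0.3,[0,0,11],0],[0.3,[0,0,0],0],[0.3,[0,0,0],0]])

```text
time_s: 37.28
position: [0.4805, 0.3589, 0.0267]
tcp_rot: [[0.992, -0.129, 0.002], [-0.129, -0.992, 0.001], [0.002, -0.001, -1.0]]
force: [0.2, -0.2, 1.1]
opening: 0.701
```

Emit:
servo_tool(increments=[[1,[0,0,0],0],[1,[0,0,0],0],[1,[0,0,0],0],[1,[0,0,0],0]])

```text
time_s: 37.78
position: [0.4799, 0.359, 0.0263]
tcp_rot: [[0.992, -0.128, 0.001], [-0.128, -0.992, 0.001], [0.001, -0.001, -1.0]]
force: [0.7, 0.8, 5.5]
opening: 0.538
```

```bash
python3 - <<'E'
from h import *
s=st()
p=s['position'].copy();p[2]=.12
plan([.4800,-.0112,.12],0,7,p0=p)
E
```

```text
t 37.77 p [0.4799 0.359  0.0263] yaw -7.37 z [ 0.001  0.001 -1.   ] op 0.538 f [0.7 0.8 5.5]
[6.8, 52.4, -0.0] -1.1
[5.8, 52.6, -0.0] -1.1
[4.9, 52.7, -0.0] -1.1
[3.9, 52.7, -0.0] -1.1
[2.9, 52.8, -0.0] -1.1
[2.0, 52.8, -0.0] -1.1
[1.0, 52.9, -0.0] -1.1
```

Emit:
servo_tool(increments=[[1,[0,0,-20],0],[1,[0,0,-40],0],[1,[0,0,-35],0],[1,[7,52.5,0],-1],[1,[6,52.5,0],-1]])

```text
time_s: 38.4
position: [0.4797, 0.2522, 0.1208]
tcp_rot: [[0.996, -0.091, 0.001], [-0.091, -0.996, -0.0], [0.001, -0.0, -1.0]]
force: [0.8, -0.5, -0.9]
opening: 0.533
```

Emit:
servo_tool(increments=[[1,[5,52.5,0],-1],[1,[4,52.5,0],-1],[1,[3,53,0],-1],[1,[2,53,0],-1],[1,[1,53,0],-1]])

```text
time_s: 39.02
position: [0.4789, -0.0133, 0.1202]
tcp_rot: [[1.0, -0.006, -0.001], [-0.006, -1.0, 0.0], [-0.001, -0.0, -1.0]]
force: [0.6, -0.1, -0.7]
opening: 0.528
```

Emit:
servo_tool(increments=[[1,[0,0,35],0],[1,[0,0,35],0],[1,[0,0,15],0],[1,[0,0,0],0],[1,[0,0,0],0]])

```text
time_s: 39.65
position: [0.48, -0.0116, 0.0362]
tcp_rot: [[1.0, -0.006, 0.001], [-0.006, -1.0, -0.0], [0.001, 0.0, -1.0]]
force: [0.8, -0.3, -1.7]
opening: 0.527
```

```bash
python3 - <<'E'
from h import *
s=st()
plan([.4803,-.0114,.0195],0,1)
E
```

```text
t 39.65 p [ 0.48   -0.0116  0.0362] yaw -0.34 z [ 0.001 -0.    -1.   ] op 0.527 f [ 0.8 -0.3 -1.7]
[0.3, -0.2, 16.7] -0.3
```

Emit:
servo_tool(increments=[[1,[0,0,10],0],[1,[0,0,5],0],[1,[0,0,0],0],[1,[0,0,0],0]])

```text
time_s: 40.15
position: [0.4794, -0.0117, 0.0206]
tcp_rot: [[1.0, -0.006, 0.0], [-0.006, -1.0, -0.0], [0.0, 0.0, -1.0]]
force: [-0.3, 0.0, 0.4]
opening: 0.536
```

Emit:
servo_tool(increments=[[1,[0,0,1.5],0],[1,[0,0,0],0],[1,[0,0,0],0]])

```text
time_s: 40.52
position: [0.4796, -0.0117, 0.0194]
tcp_rot: [[1.0, -0.006, 0.001], [-0.006, -1.0, -0.0], [0.001, 0.0, -1.0]]
force: [-0.3, 0.5, 5.1]
opening: 0.532
```

Contact. I'll release, lift and back off to look.

Emit:
servo_tool(increments=[[0.3,[0,0,0],0],[0.3,[0,0,0],0],[0.3,[0,0,0],0],[0.3,[0,0,-50],0],[0.3,[0,0,-55],0]])

```text
time_s: 41.15
position: [0.4784, -0.0115, 0.1239]
tcp_rot: [[1.0, -0.007, -0.004], [-0.007, -1.0, 0.001], [-0.004, -0.001, -1.0]]
force: [1.7, -0.2, 0.8]
opening: 0.696
```

Emit:
servo_tool(increments=[[0.3,[20,25,-50],0],[0.3,[20,25,-50],0],[0.3,[10,20,0],0],[0.3,[0,0,0],0],[0.3,[0,0,0],0]])

```text
time_s: 41.78
position: [0.5266, -0.0808, 0.2219]
tcp_rot: [[1.0, -0.007, -0.005], [-0.007, -1.0, 0.003], [-0.006, -0.002, -1.0]]
force: [-0.3, 0.8, -0.4]
opening: 0.699
```

```bash
python3 look.py w17; python3 - <<'E'
from h import *
W=np.load('w17W.npy');z=W[...,2];x=W[...,0];y=W[...,1]
def r(m,n):
    w=(W[m][:,:2]*1000).astype(np.float32);print(n,len(w),cv2.minAreaRect(w) if len(w)>4 else '','z',np.median(W[m][:,2]))
r((z>.034)&(z<.046)&(abs(x-.489)<.035)&(abs(y+.116)<.035),'cube')
r((z>.047)&(z<.06)&(abs(x-.474)<.035)&(abs(y+.014)<.035),'jar')
r((z>.032)&(z<.044)&(np.hypot(x-.547,y+.332)<.03),'tin')
c,s=np.cos(np.radians(7.5)),np.sin(np.radians(7.5))
a=(x-.573)*c+(y+.0545)*s;b=-(x-.573)*s+(y+.0545)*c
for bb in(-.05,-.02,.02,.05):
    k=abs(b-bb)<.004
    p=k&(z>.045)&(z<.0515)&(a<.06)&(a>.02);q=k&(z>.053)&(z<.06)&(a>.02)
    print(bb,'panel',np.percentile(a[p]*1e3,[3,97]).round(1),'lip front',np.percentile(a[q]*1e3,[1]).round(1))
E
```

```text
t 41.77 p [ 0.5266 -0.0808  0.2219] yaw -0.38 z [-0.005  0.003 -1.   ] op 0.699 f [-0.3  0.8 -0.4]
cube 1111 ((492.2713317871094, -117.64857482910156), (40.144065856933594, 40.387794494628906), 84.49905395507812) z 0.039924492498831426
jar 1193 ((480.6658630371094, -12.888492584228516), (45.02867126464844, 42.132972717285156), 77.32019805908203) z 0.052570388543931645
tin 861 ((548.5789184570312, -332.5098571777344), (34.19081115722656, 34.455474853515625), 54.74606704711914) z 0.03626001988303662
-0.05 panel [35.6 44.9] lip front [47.3]
-0.02 panel [35.7 45.1] lip front [47.2]
0.02 panel [35.8 45. ] lip front [47.4]
0.05 panel [35.8 45.1] lip front [47.5]
```

View pics/w17.png

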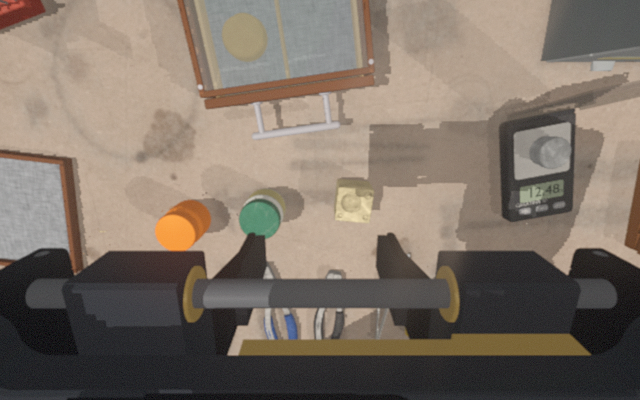

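```bash
python3 - <<'E'
from h import *
print(bot.hand_in());st()
E
```

```text
the job is handed in; nothing more can be done
None
the job is handed in; nothing more can be done
```

The grey tin is on the scale, the drawer is shut, and the jar and cube are back in place. I handed the job in at about 42 s of the 136 s allowed. No verdict was reported, so what follows rests on my own last measurements.

I first moved the flux jar and the dapping cube into the tray, then pulled the drawer about 110 mm open. I set the tin on the scale, pushed the drawer to its stop and put the jar and cube back.

| Item | Last check |
|---|---|
| Tin | Upright, about 2 mm from the platform's middle (limit 12 mm) |
| Cube | Within about 1 mm of where it stood (limit 15 mm) |
| Jar | Within about 2 mm of where it stood (limit 15 mm) |
| Beeswax | Still in the drawer, seen through the clear top |
| Drawer | Shut, with about 1–2 mm of play (limit 5 mm) |

The drawer met its stop, but easing off the push before letting go drew it back by about 1 mm. The camera showed a 1–2 mm gap behind the front panel, and I left it. Nothing tipped, the arm was clear of everything at the end, and no check failed or disagreed.

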